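# Put the spare radio batteries on charge

## Task

Put the spare radio batteries on charge: draw the charger's tray right out to its stops, lay every battery pack lying on the desk into a pocket of its own with its brass contacts at the sprung-contact end, and press each one down past its contact until it lies level on the pocket floor. Then slide the loaded tray fully home, its front flush with the housing, and after that press the start button down and let it go. Leave the other things on the desk where they are.

Things in the scene. Friction and masses are not known exactly. Their poses are not given: they have to be found in the camera images.
- charger: Fixed grey desktop battery charger. Origin: on the desk under the middle of the housing's front face; x points away from the robot into the housing (the way the tray slides in), y left, z up. Base plate x -205 to 215, 312 wide, 10 thick; housing x 0 to 215, |y| up to 156, top at z 60. In front of the housing the base is an open loading shelf with guide rails (inner faces at |y| 140, tops at z 22).
- opening (a point): Charger's opening (286 wide, z 10 to 44 in the charger's frame): middle of its sill, at charger x 0, y 0, z 10. Axes as the charger's. Two 7-high stops at the shelf's front edge (charger x -199) halt the tray's front panel when it is drawn right out.
- tray: Loose 0.35 kg tray on the charger's base between the rails (2 play each side). Origin: centre of the underside of its floor, 184 (x) by 276 (y) by 5; axes as the charger's. Its x in the charger's frame: +100 fully home (front panel flush with the housing face, back edge on the inner stop), -99 right out; starts partly in. Front panel: outer face at x -100, top at z 32. Slides by friction, 2 to 5 N; no latch.
- handle (a point): Middle of the tray's black pull bar: 90 long along the tray's y, 10 thick (x), 12 high (z), in front of the front panel with a 25 gap between bar and panel; an arm at each end (|y| 37 to 45) carries it. At tray x -130, z 26.
- start (a joint): Travel of the round start button (26 across) on top of the housing near its front edge: 0 released, 0.006 m right down; 5 N pushes it right down. Moves straight down and springs back.
- start_top (a point): Centre of the top face of the start button; its housing ring is 42 across and 10 lower.
- pocket0 (a point): Tray pocket: point on its floor under the centre of a seated pack, tray x -51, y 82, z 5; axes as the tray's. Front row, left. A stop 16 high at each pocket's front end, leaning outward (1.5 clearance at the floor, 4.5 at the top), four 9-high corner lugs on its long sides leaning outward (1.5 clearance a side at the floor, 4 at the top); the middle 49 of the long sides is free for fingers.
- pocket1 (a point): Tray pocket: point on its floor under the centre of a seated pack, tray x -51, y 0, z 5; axes as the tray's. Front row, middle. At each pocket's rear (+x) end is a bent brass leaf spring, 28 wide: its nose, 5 above the floor, reaches 2 over a pack that lies against the front stop; from there a smooth ramp leans back 28 degrees from upright to 20 high. A pack laid in rests tilted on it, contact end about 10 high.
- pocket2 (a point): Tray pocket: point on its floor under the centre of a seated pack, tray x -51, y -82, z 5; axes as the tray's. Front row, right. About 4 to 7 N of downward push on the pack's contact end (more at its middle) makes the leaf give way backwards; pressed all the way, the pack lies flat, held against the front stop by the leaf, and stays down.
- pocket3 (a point): Tray pocket: point on its floor under the centre of a seated pack, tray x 41, y 82, z 5; axes as the tray's. Rear row, left.
- pocket4 (a point): Tray pocket: point on its floor under the centre of a seated pack, tray x 41, y 0, z 5; axes as the tray's. Rear row, middle.
- pocket5 (a point): Tray pocket: point on its floor under the centre of a seated pack, tray x 41, y -82, z 5; axes as the tray's. Rear row, right. Same shape as the others.
- pack0: Sizes in mm throughout. Black flat battery pack for a handheld radio, 70 long (its x), 52 wide (y), 16 thick, 0.08 kg; origin: centre of its underside, z up. Brass contact strips on top and on the face of its +x end; grip ribs on top of its other end. It lies flat on the desk, contacts more or less away from the robot. May be absent.
- pack1: Battery pack like pack0. May be absent.
- pack2: Battery pack like pack0. May be absent.
- pack3: Battery pack like pack0. May be absent.
- pack4: Battery pack like pack0. May be absent.
- pack5: Battery pack like pack0. May be absent.
- radio: Handheld radio lying on the desk, 110 by 56 by 34 with a 90 aerial; leave alone.
- mouse: Black computer mouse, 105 by 58 by 30; leave alone.
- stapler: Grey stapler, 130 by 34 by 48; leave alone.
- flask: Standing tea flask, 72 across, 178 high; leave alone.
Mind the look-alikes: they are no part of the job. Leave any purple look-alike of the pack1 alone.

How it is judged:
By the outcome, as a careful person would: the job done as asked, in the order asked, and still so for the second after the job is handed in, with the robot touching nothing.
Of pack0, pack1, pack2, pack3, pack4, pack5 only 4 to 6 are there at a start; the rules pass over those that are not, and their reading is None.
At some moment in a run one of pack0, pack1, pack2, pack3, pack4, pack5 may be knocked a few centimetres aside while the robot is not near it.
Once in a run the grip may slacken for a moment while it holds something.
It also fails if it takes over 210 s, if anything falls off the work surface, if the arm or the gripper's body presses on something with over 40 N, if the wrist force passes 120 N, or if a joint passes its speed limit or range.

## Robot

A 6-joint arm with a two-finger parallel gripper is mounted at the origin on the work surface. World frame = base frame: x ahead of the robot, y to its left, z up, the work surface at z = 0. Lengths are in m, angles in rad, forces in N, time in s.
With the tool pointing down it reaches from about 0.35 to 0.775 m from the base axis. Payload 5.5 kg.
Tool frame: the origin (TCP) lies between the finger pads; the fingertips stand ahead of it and the grasp point (between the pads) lies 11 mm behind it (tip_reach is the z of the fingertips in the tool frame, in m); z points along the fingers, y is the direction in which the jaws open and shut (so a half turn about z gives the same grasp; the last joint's range is limited). The gripper opens to 85 mm and grips with 20 to 120 N. Pads are 22 mm wide; open, the fingers measure 114 mm over their backs; the gripper's body (76 mm by 85 mm) begins 54 mm behind the grasp point. The pads swing forward as they close: fully open they stand 13 mm farther back than shut.
Start: joints at [-1.476, 0.313, 0.046, 1.304, 0, 1.431], TCP at [0.134, -0.559, 0.239] pointing down, gripper open.
Joint ranges: [-2.76, 2.76], [-0.86, 1.69], [-1.03, 1.26], [-2.2, 2.34], [-1.47, 1.5], [-3.14, 3.14]. Speed limits (rad/s): [2.57, 2.57, 3.14, 3.14, 3.14, 3.14].

## Interface

Orientations are given as a unit quaternion [x, y, z, w].
In Python, from bench import * gives the robot as it stands.
- The arm moves only by the tool arm_command, never from a script. Its argument "commands" is a list of rows, each a list of 5 numbers: the shift along the tool's x, y, z in m, then the turn about the tool's z in degrees, then the finger opening in m, from 0 to 0.0854. In form: [[dx, dy, dz, turn, hand], ...]. A call has 1 to 10 rows; each row shifts and turns the commanded pose from where the row before left it, along the tool's axes as they then stand; what a row does not reach is not made up. A row lasts 1/12 s, in which the tool goes at most 41.7 mm and 7.16 degrees, less where a joint would pass 70% of its speed; a pose out of reach is approached as far as the arm can. A call with a gripper value outside its range is refused whole. The fingers move at their own pace and stop on an object; the grip force is fixed at half the most. Time passes only in rows, so rows that do not move let the fingers close. It gives the time, the measured TCP pose, the force and the opening at its end, in the units of the state.
- get_state(): the state, without advancing time (a new reading comes with each control period).
- get_image(name): name is "scene" or "top" or "wrist"; returns a dict with "image" (480x640x3 uint8, red, green, blue), "depth" (480x640 float32, m along the optical axis (not along the pixel's ray), 0 where there is no reading), "intrinsics" (3x3 intrinsics, pixels), "origin" and "attitude" of the camera in the world. Camera axes: x right, y down, z forward; pixel columns grow to the right and rows downward; lengths in m; the calibration is good to about 2 mm. A picture is of the moment at which its call begins.
- finish_job(): hands the job in, once; it reports no verdict.
The state is a dict: "time_s": time; "joint_pos": joint angles; "qd": joint speeds; "joint_torque": joint torques, N m; "ee_pos": TCP position; "orientation": TCP orientation; "contact_force": force on the tool from outside, world axes, zero at the start; "wrist_torque": the same for the moment, N m; "width": finger opening in m.
Only numpy, scipy, OpenCV 4.12 (cv2) and the standard library are available. Lean on these libraries where they do the work, as an engineer would, in place of code of your own. Each camera call takes 0.05 s, during which the arm holds its last target.

## Working session

There is one attempt and no reset: what is moved stays moved. The work goes in short steps, Python scripts to look and compute and a tool call to move; the robot and the scene stay as the last step left them, time stands still between calls to the robot, and variables do not carry over. Pictures are saved under pics/ and viewed, and the job is handed in when it is done.

Besides the shell and the picture viewer there is one more tool, called after ">>>" as a command line: name --pt "numbers of a row" for each row, then --argument value for the rest. arm_command: Moves the arm, as the interface text tells. Its arguments: {"type":"object","properties":{"commands":{"type":"array"}},"required":["commands"]}

```bash
ls; mkdir -p pics
python3 - <<'E'
from bench import *
import cv2,numpy as np
s=get_state()
for k,v in s.items(): print(k,np.round(v,4))
for n in ["scene","top","wrist"]:
    d=get_image(n); cv2.imwrite(f"pics/{n}0.png",d["image"][:,:,::-1]); print(n,d["intrinsics"],d["origin"],d["attitude"])
E
```

```text
pics
time_s 0.0
joint_pos [-1.4756  0.314   0.045   1.3036 -0.      1.4312]
qd [ 0.0004 -0.0004  0.0007 -0.0006  0.0001  0.0019]
joint_torque [ 1.00000e-04 -4.80629e+01  2.98534e+01  1.93000e-02 -2.00000e-04
 -0.00000e+00]
ee_pos [ 0.1337 -0.5587  0.2384]
orientation [ 9.931e-01  1.171e-01  0.000e+00 -9.000e-04]
contact_force [-0.0327  0.2346  0.3   ]
wrist_torque [-0.002  -0.0107 -0.007 ]
width 0.0854
scene [[473.03654594   0.         322.30188415]
 [  0.         473.03654594 232.09126396]
 [  0.           0.           1.        ]] [1.33655515 0.53690332 0.93309282] [ 0.43989707  0.80380135 -0.34567277 -0.20224809]
top [[541.24613362   0.         318.68804144]
 [  0.         541.24613362 240.91922286]
 [  0.           0.           1.        ]] [0.39994892 0.0786385  1.43328201] [ 0.70790254 -0.70355292  0.04405383 -0.04411979]
wrist [[354.50892441   0.         324.97428666]
 [  0.         354.50892441 233.81460768]
 [  0.           0.           1.        ]] [ 0.21311673 -0.54062001  0.3723281 ] [ 0.77477309 -0.61140883 -0.10027355  0.12590121]
```

View pics/top0.png

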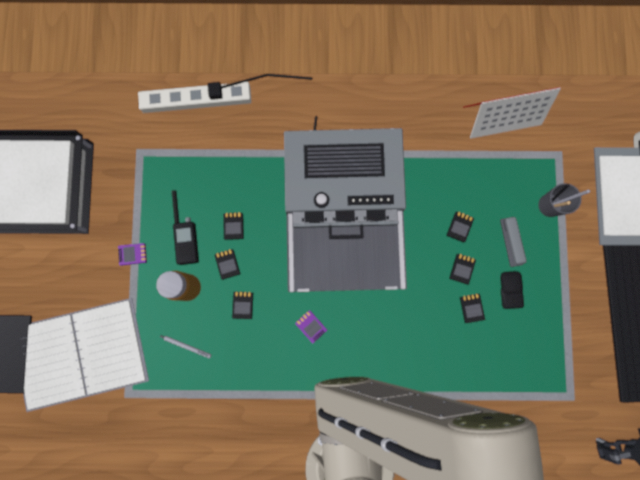

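View pics/scene0.png

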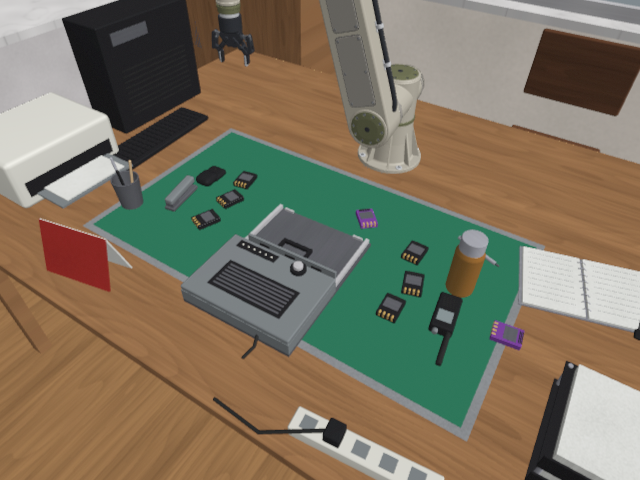

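View pics/wrist0.png

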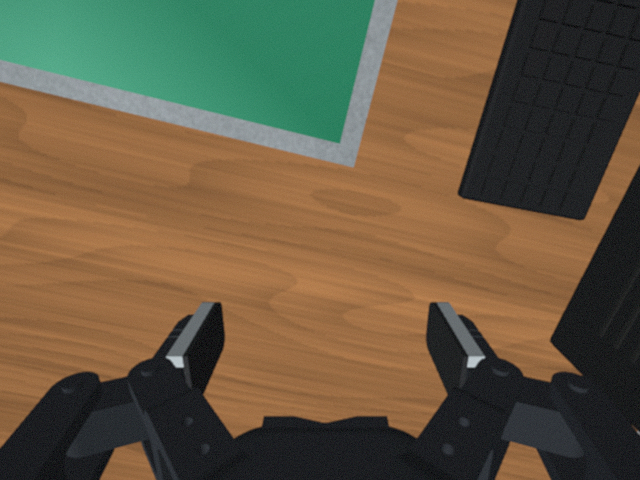

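```bash
cat > h.py <<'E'
from bench import *
import cv2,numpy as np
from scipy.spatial.transform import Rotation as R
def ray(d,u,v,z):
    K=d["intrinsics"]; r=R.from_quat(d["attitude"]).apply([(u-K[0,2])/K[0,0],(v-K[1,2])/K[1,1],1.])
    o=np.array(d["origin"]); return o+r*(z-o[2])/r[2]
def proj(d,p):
    K=d["intrinsics"]; c=R.from_quat(d["attitude"]).inv().apply(np.array(p)-d["origin"]); return K[0,0]*c[0]/c[2]+K[0,2],K[1,1]*c[1]/c[2]+K[1,2]
def crop(d,u0,v0,u1,v1,k,f):
    cv2.imwrite(f,cv2.resize(d["image"][v0:v1,u0:u1,::-1],None,fx=k,fy=k,interpolation=cv2.INTER_CUBIC))
def st():
    s=get_state(); m=R.from_quat(s["orientation"]).as_matrix()
    print("t",round(s["time_s"],2),"p",np.round(s["ee_pos"],4),"yaw",round(np.degrees(np.arctan2(m[1,0],m[0,0])),2),"tilt",np.round(m[2],3),"F",np.round(s["contact_force"],1),"w",round(s["width"],4),"j",np.round(s["joint_pos"],3)); return s
E
python3 - <<'E'
from h import *
import bench; print([x for x in dir(bench) if x[0]!='_'], getattr(bench,'tip_reach',None))
d=get_image("top"); crop(d,270,115,430,305,3,"pics/a.png"); crop(d,120,180,320,350,4,"pics/b.png");crop(d,430,200,540,330,4,"pics/c.png")
E
```

```text
['IKError', 'finish_job', 'get_image', 'get_state', 'tip_reach'] 0.008
```

View pics/a.png

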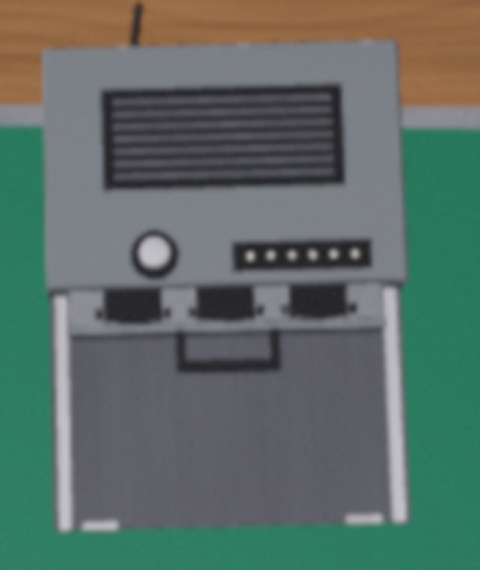

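View pics/b.png

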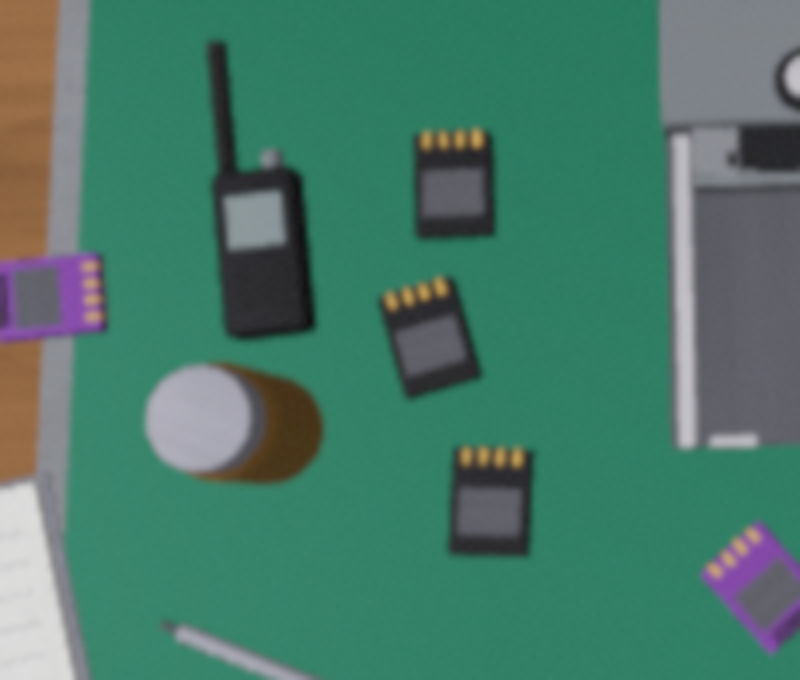

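View pics/c.png

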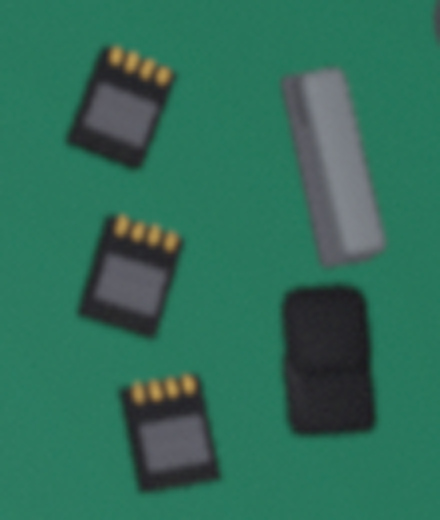

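```bash
cat >> h.py <<'E'
def packs(d):
    im=cv2.cvtColor(d["image"],cv2.COLOR_RGB2HSV); h,s,v=cv2.split(im)
    grey=((s<110)&(v<130)|(v<60)).astype(np.uint8)   # dark
    gold=((h>12)&(h<30)&(s>100)&(v>110)).astype(np.uint8)
    m=cv2.morphologyEx(((grey|gold)>0).astype(np.uint8),cv2.MORPH_CLOSE,np.ones((3,3)))
    out=[]
    for c in cv2.findContours(m,cv2.RETR_EXTERNAL,cv2.CHAIN_APPROX_NONE)[0]:
        P=c[:,0,:].astype(float); W=np.array([ray(d,u,w,.008)[:2] for u,w in P])
        (cx,cy),(a,b),ang=cv2.minAreaRect((W*1000).astype(np.float32))
        a,b=max(a,b),min(a,b)
        if 56<a<85 and 40<b<66:
            mk=np.zeros_like(m); cv2.drawContours(mk,[c],-1,1,-1)
            g=np.argwhere((gold&mk)>0)
            if len(g)<4: continue
            gw=ray(d,g[:,1].mean(),g[:,0].mean(),.016)[:2]
            ii=np.argwhere(mk>0); W2=np.array([ray(d,u,w,.008)[:2] for w,u in ii]); M=W2.mean(0)
            # fine yaw from box
            box=cv2.boxPoints(cv2.minAreaRect((W*1000).astype(np.float32)))
            e=box[1]-box[0]; f=box[2]-box[1]; L=e if np.hypot(*e)>np.hypot(*f) else f
            dirg=gw-M; 
            if L@dirg<0: L=-L
            out.append((cx/1000,cy/1000,np.degrees(np.arctan2(L[1],L[0])),a,b,M[0],M[1],np.degrees(np.arctan2(dirg[1],dirg[0]))))
    return out
E
python3 - <<'E'
from h import *
d=get_image("top")
for p in packs(d): print(np.round(p,4))
f=lambda u,v,z:print(np.round(ray(d,270+u/3,115+v/3,z),4))
for a in [(43,50,.06),(395,42,.06),(405,285,.06),(47,291,.06),(57,530,.022),(407,522,.022),(155,252,.06),(182,370,.042),(277,368,.042),(72,334,.042),(382,328,.042)]: f(*a)
D=d["depth"]; print(d["origin"][2]-D[[115+110//3,115+252//3,115+330//3,115+450//3,115+366//3,115+325//3,300],[270+20,270+155//3,270+90//3,270+230//3,270+230//3,270+100//3,430]])
E
```

```text
[ 0.4063 -0.3224  9.9216 71.2717 52.016   0.406  -0.3224 10.3346]
[ 0.4101  0.2785 -1.5478 71.2693 50.2752  0.41    0.2784 -3.3769]
[  0.5096  -0.3005 -18.1674  72.632   51.3458   0.5088  -0.3004 -14.8131]
[ 0.5183  0.3223 17.2533 73.1735 50.1049  0.5176  0.3221 13.9013]
[  0.6223  -0.2974 -21.9636  74.287   51.0695   0.6214  -0.2971 -21.9802]
[ 0.6212  0.3079  1.3624 72.9215 48.0594  0.6198  0.3078 -0.2939]
[0.8605 0.1712 0.06  ]
[ 0.8697 -0.1367  0.06  ]
[ 0.6538 -0.1425  0.06  ]
[0.6467 0.1648 0.06  ]
[0.4436 0.1556 0.022 ]
[ 0.4524 -0.1475  0.022 ]
[0.6813 0.0723 0.06  ]
[0.5814 0.0483 0.042 ]
[ 0.5837 -0.0338  0.042 ]
[0.6123 0.1437 0.042 ]
[ 0.6192 -0.125   0.042 ]
[0.01787901 0.05893325 0.02332699 0.01105225 0.03088212 0.02392637
 0.00326705]
```

>>> arm_command --pt "0 0 0 -7.1 0.085" --pt "0 0 0 -7.1 0.085" --pt "0 0 0 -7.1 0.085" --pt "0 0 0 -7.1 0.05" --pt "0 0 0 -7.1 0.03" --pt "0 0 0 -7.1 0.026" --pt "0 0 0 -7.1 0.026" --pt "0 0 0 -7.1 0.026" --pt "0 0 0 -7.1 0.026" --pt "0 0 0 -7.1 0.026"

```text
time_s: 1.08
ee_pos: [0.1338, -0.5592, 0.2392]
orientation: [0.738, 0.674, 0.0, -0.0]
contact_force: [0.9, 0.0, 0.2]
width: 0.0262
```

```bash
cat >> h.py <<'E'
def go(x,y,z,yaw,cur=None):
    s=get_state() if cur is None else cur
    m=R.from_quat(s["orientation"]).as_matrix(); yw=np.degrees(np.arctan2(m[1,0],m[0,0]))
    dyaw=(yaw-yw+180)%360-180
    a=np.radians(yaw); dx,dy=x-s["ee_pos"][0],y-s["ee_pos"][1]
    print("turn %.2f then tool dx %.4f dy %.4f dz %.4f  (in current axes dx %.4f dy %.4f)"%(-dyaw,dx*np.cos(a)+dy*np.sin(a),dx*np.sin(a)-dy*np.cos(a),s["ee_pos"][2]-z,
      *(lambda b:(dx*np.cos(b)+dy*np.sin(b),dx*np.sin(b)-dy*np.cos(b)))(np.radians(yw))))
E
python3 - <<'E'
from h import *
st(); go(.5865,.0075,.1,91.5)
E
```

```text
t 1.08 p [ 0.1338 -0.5592  0.2392] yaw 84.81 tilt [ 0. -0. -1.] F [0.9 0.  0.2] w 0.0262 j [-1.476  0.313  0.046  1.304  0.     0.186]
turn -6.69 then tool dx 0.5546 dy 0.4674 dz 0.1392  (in current axes dx 0.6053 dy 0.3996)
```

>>> arm_command --pt "0 0 0 -6.7 0.026" --pt "0.028 0.023 0 0 0.026" --pt "0.028 0.023 0 0 0.026" --pt "0.028 0.023 0 0 0.026" --pt "0.028 0.023 0 0 0.026" --pt "0.028 0.023 0 0 0.026" --pt "0.028 0.023 0 0 0.026" --pt "0.028 0.023 0 0 0.026" --pt "0.028 0.023 0 0 0.026" --pt "0.028 0.023 0 0 0.026"

```text
time_s: 1.92
ee_pos: [0.3364, -0.3016, 0.2394]
orientation: [0.7, 0.714, -0.0, 0.0]
contact_force: [0.8, -0.9, -0.5]
width: 0.0258
```

>>> arm_command --pt "0.028 0.023 0 0 0.026" --pt "0.028 0.023 0 0 0.026" --pt "0.028 0.023 0 0 0.026" --pt "0.028 0.023 0.01 0 0.026" --pt "0.028 0.023 0.01 0 0.026" --pt "0.028 0.023 0.01 0 0.026" --pt "0.028 0.023 0.01 0 0.026" --pt "0.028 0.023 0.01 0 0.026" --pt "0.028 0.023 0.01 0 0.026" --pt "0 0 0.01 0 0.026"

```text
time_s: 2.75
ee_pos: [0.5408, -0.0426, 0.1687]
orientation: [0.698, 0.716, 0.001, 0.0]
contact_force: [0.2, -1.5, 0.8]
width: 0.0262
```

Run:
```python
from h import *
st(); go(.5865,.0075,.1,91.5)
d=get_image("wrist"); cv2.imwrite("pics/w1.png",d["image"][:,:,::-1])
print(proj(d,[.5865,.0075,.042]))
```

```text
t 2.75 p [ 0.5408 -0.0426  0.1687] yaw 91.49 tilt [ 0.001  0.003 -1.   ] F [ 0.2 -1.5  0.8] w 0.0262 j [-0.228  0.28  -0.175  1.113  0.002  1.317]
turn -0.01 then tool dx 0.0489 dy 0.0470 dz 0.0687  (in current axes dx 0.0489 dy 0.0470)
(np.float64(389.4780460179972), np.float64(161.8432036077907))
```

View pics/w1.png

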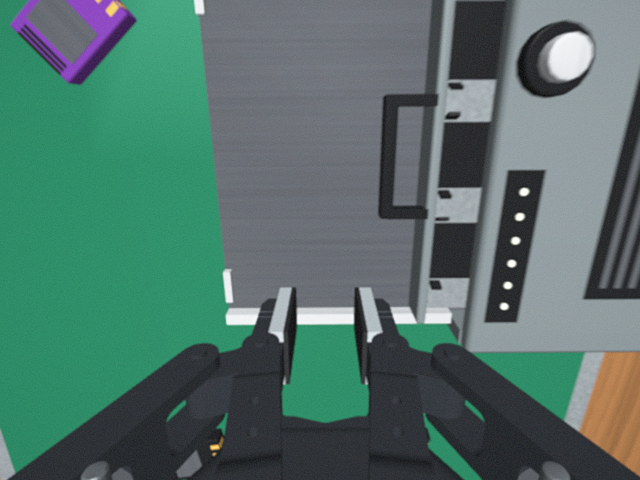

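Run:
```python
from h import *
d=get_image("wrist")
for u,v,z in [(388,97,.042),(388,216,.042),(388,157,.042),(435,140,.042),(496,150,.06),(507,150,.06),(567,56,.07)]: print(ray(d,u,v,z))
st()
```

```text
[0.57794415 0.04950488 0.042     ]
[ 0.58473599 -0.03425639  0.042     ]
[0.58119126 0.00945951 0.042     ]
[0.61334466 0.02205229 0.042     ]
[0.64904188 0.01767977 0.06      ]
[0.6563015  0.01786123 0.06      ]
[0.67630569 0.07305046 0.07      ]
t 2.85 p [ 0.5367 -0.0455  0.1672] yaw 91.33 tilt [ 0.001 -0.004 -1.   ] F [-0.7 -1.2 -0.6] w 0.0261 j [-0.234  0.279 -0.181  1.115 -0.     1.314]
```

Run:
```python
from h import *
d=get_image("wrist"); crop(d,340,60,540,240,4,"pics/w2.png")
st();go(.586,.0075,.1,91.5)
for k in range(3): print(proj(d,[.585,.0075,.042]))
```

```text
t 2.9 p [ 0.5366 -0.0466  0.1682] yaw 91.23 tilt [ 0.    -0.003 -1.   ] F [-0.4  0.1 -0.4] w 0.0262 j [-0.235  0.277 -0.18   1.116 -0.     1.314]
turn -0.27 then tool dx 0.0527 dy 0.0508 dz 0.0682  (in current axes dx 0.0530 dy 0.0506)
(np.float64(394.83594154102093), np.float64(157.88324885453306))
(np.float64(394.83594154102093), np.float64(157.88324885453306))
(np.float64(394.83594154102093), np.float64(157.88324885453306))
```

View pics/w2.png

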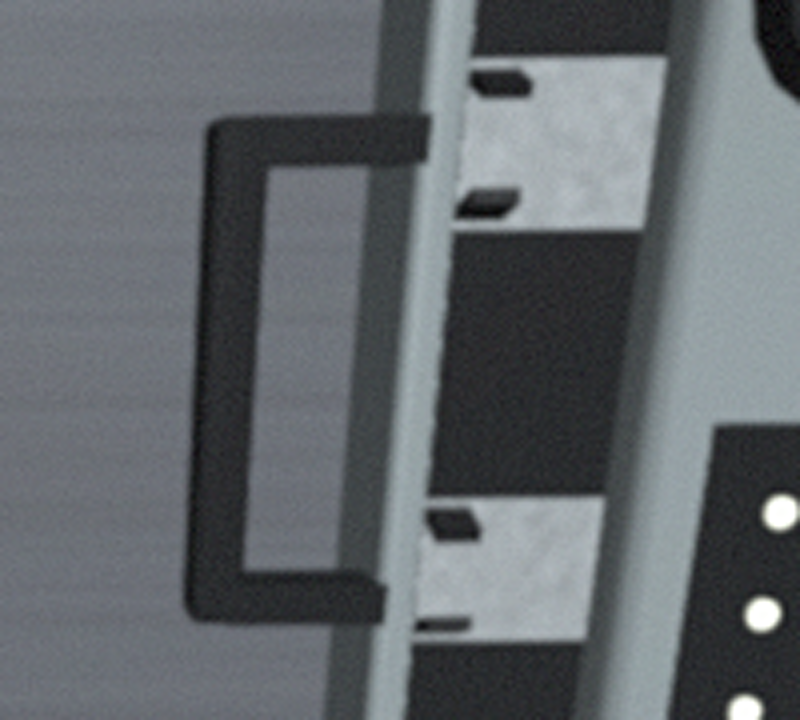

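>>> arm_command --pt "0.014 0.0128 0.01 -0.4 0.026" --pt "0.014 0.0128 0.01 0 0.026" --pt "0.014 0.0128 0.01 0 0.026" --pt "0.013 0.0128 0.02 0 0.026" --pt "0 0 0.02 0 0.026" --pt "0 0 0.01 0 0.026" --pt "0 0 0 0 0.026"

```text
time_s: 3.48
ee_pos: [0.5851, 0.0082, 0.0874]
orientation: [0.698, 0.716, -0.002, -0.002]
contact_force: [-1.0, -0.3, 0.3]
width: 0.0258
```

Run:
```python
from h import *
d=get_image("wrist"); cv2.imwrite("pics/w3.png",d["image"][:,:,::-1])
st();go(.586,.0095,.028,91.7)
```

```text
t 3.53 p [0.5859 0.0081 0.0888] yaw 91.45 tilt [ 0.    -0.003 -1.   ] F [ 0.6 -0.3 -0.2] w 0.0259 j [-0.123  0.421 -0.178  0.975 -0.     1.422]
turn -0.25 then tool dx 0.0014 dy 0.0002 dz 0.0608  (in current axes dx 0.0014 dy 0.0002)
```

View pics/w3.png

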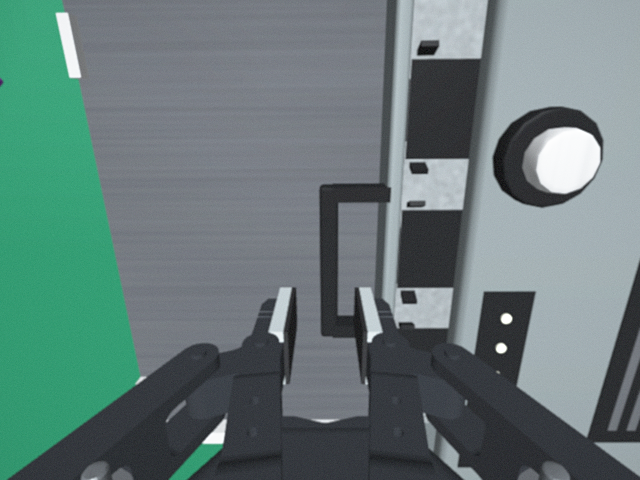

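>>> arm_command --pt "0 0 0.02 0 0.026" --pt "0 0 0.02 0 0.026" --pt "0 0 0.01 0 0.026" --pt "0 0 0.01 0 0.026" --pt "0 0 0 0 0.0" --pt "0 0 0 0 0.0" --pt "0 0 0 0 0.0"

```text
time_s: 4.12
ee_pos: [0.5874, 0.009, 0.0299]
orientation: [0.698, 0.717, -0.0, 0.0]
contact_force: [0.2, -1.3, -2.9]
width: 0.0089
```

Run:
```python
from h import *
d=get_image("wrist"); cv2.imwrite("pics/w4.png",d["image"][:,:,::-1])
st()
```

```text
t 4.17 p [0.5874 0.0091 0.0299] yaw 91.55 tilt [-0.  0. -1.] F [ 0.1 -0.6 -2.8] w 0.0085 j [-0.121  0.479 -0.248  0.843 -0.     1.423]
```

View pics/w4.png

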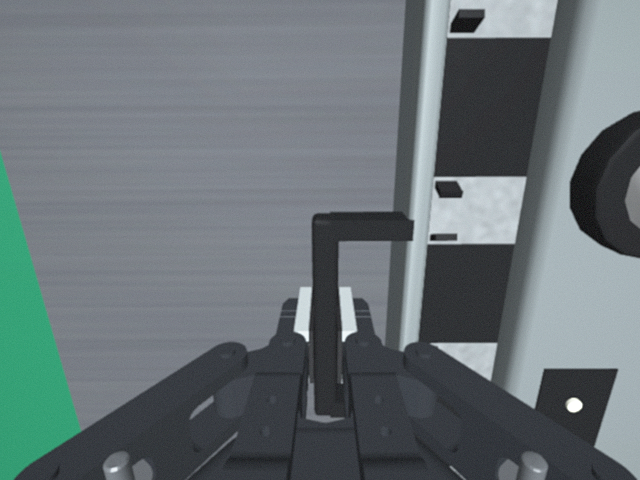

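>>> arm_command --pt "0 -0.008 0 0 0.0" --pt "0 -0.015 0 0 0.0" --pt "0 -0.015 0 0 0.0" --pt "0 -0.015 0 0 0.0" --pt "0 -0.02 0 0 0.0" --pt "0 -0.02 0 0 0.0" --pt "0 -0.02 0 0 0.0" --pt "0 -0.015 0 0 0.0" --pt "0 -0.015 0 0 0.0" --pt "0 -0.007 0 0 0.0"

```text
time_s: 5.0
ee_pos: [0.4349, 0.0054, 0.0295]
orientation: [0.697, 0.717, -0.0, -0.0]
contact_force: [0.4, 0.1, -2.6]
width: 0.0086
```

>>> arm_command --pt "0 -0.005 0 0 0.0" --pt "0 -0.004 0 0 0.0" --pt "0 -0.003 0 0 0.0" --pt "0 -0.002 0 0 0.0" --pt "0 0 0 0 0.0"

```text
time_s: 5.42
ee_pos: [0.4252, 0.0046, 0.0298]
orientation: [0.697, 0.717, 0.001, 0.001]
contact_force: [2.0, 1.3, -2.5]
width: 0.009
```

Run:
```python
from h import *
d=get_image("top"); crop(d,270,115,430,305,3,"pics/a2.png")
st()
```

```text
t 5.47 p [0.4252 0.0046 0.0298] yaw 91.57 tilt [-0.     0.003 -1.   ] F [ 3.6 -0.2 -2.4] w 0.0086 j [-0.179  0.214 -0.657  0.697  0.     1.365]
```

View pics/a2.png

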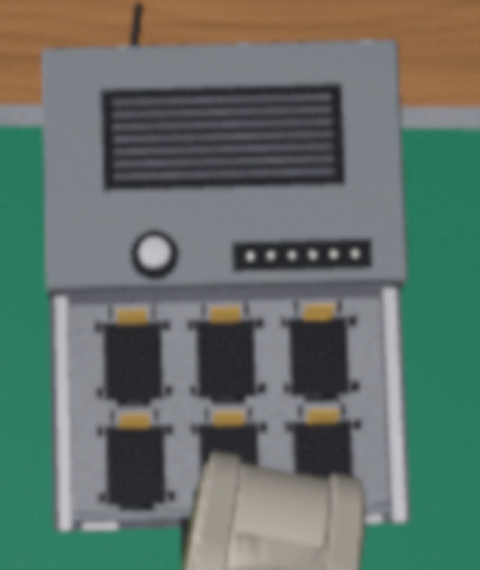

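>>> arm_command --pt "0 -0.003 0 0 0.0" --pt "0 -0.003 0 0 0.0" --pt "0 -0.002 0 0 0.0" --pt "0 0 0 0 0.0"

```text
time_s: 5.8
ee_pos: [0.425, 0.004, 0.0316]
orientation: [0.697, 0.717, 0.006, 0.006]
contact_force: [19.7, 3.8, -9.9]
width: 0.0088
```

>>> arm_command --pt "0 0.006 0 0 0.0" --pt "0 0.002 0 0 0.024" --pt "0 0 0 0 0.024" --pt "0 0 -0.01 0 0.024" --pt "0 0 -0.03 0 0.024" --pt "0 0 -0.04 0 0.05" --pt "0 0 -0.03 0 0.075" --pt "0.04 0 -0.02 -7.1 0.075" --pt "0.04 0 0 -7.1 0.075" --pt "0.04 0 0 -7.1 0.075"

```text
time_s: 6.63
ee_pos: [0.4066, 0.1207, 0.1595]
orientation: [0.552, 0.834, 0.001, 0.001]
contact_force: [1.5, 0.6, -0.1]
width: 0.0747
```

>>> arm_command --pt "0.04 0 0 -7.1 0.075" --pt "0.04 0 0 -7.1 0.075" --pt "0 0 0 -7.1 0.075" --pt "0 0 0 -7.1 0.075" --pt "0 0 0 -7.1 0.075" --pt "0 0 0 -7.1 0.075" --pt "0 0 0 -7.1 0.075" --pt "0 0 0 -7.1 0.075" --pt "0 0 0 -7.1 0.075" --pt "0 0 0 0 0.075"

```text
time_s: 7.47
ee_pos: [0.3688, 0.1912, 0.1574]
orientation: [0.027, 1.0, -0.001, -0.001]
contact_force: [-0.1, 0.7, -0.0]
width: 0.0748
```

Run:
```python
from h import *
st()
d=get_image("top"); crop(d,270,195,430,305,5,"pics/a3.png"); cv2.imwrite("pics/top3.png",d["image"][:,:,::-1])
for p in packs(d): print(np.round(p,4))
```

```text
t 7.47 p [0.3688 0.1912 0.1574] yaw 176.93 tilt [ 0.002 -0.001 -1.   ] F [-0.1  0.7 -0. ] w 0.0748 j [ 0.285  0.054 -0.481  1.038 -0.     0.338]
[ 0.4063 -0.3224  9.9216 71.2717 52.0753  0.4059 -0.3223 10.1684]
[  0.5096  -0.3006 -18.2422  72.5892  51.6166   0.5089  -0.3003 -15.7233]
[ 0.5184  0.3222 17.6608 72.8269 50.4933  0.5178  0.322  13.9983]
[  0.6223  -0.2976 -21.8672  74.281   51.3046   0.6214  -0.2972 -21.5145]
[ 0.6211  0.3078  1.5993 72.9541 48.0443  0.6198  0.3079 -1.1588]
```

View pics/a3.png

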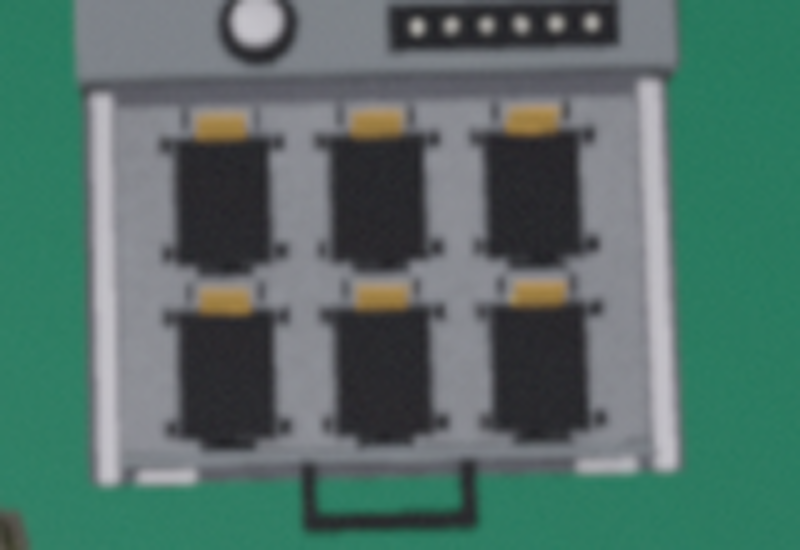

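View pics/top3.png

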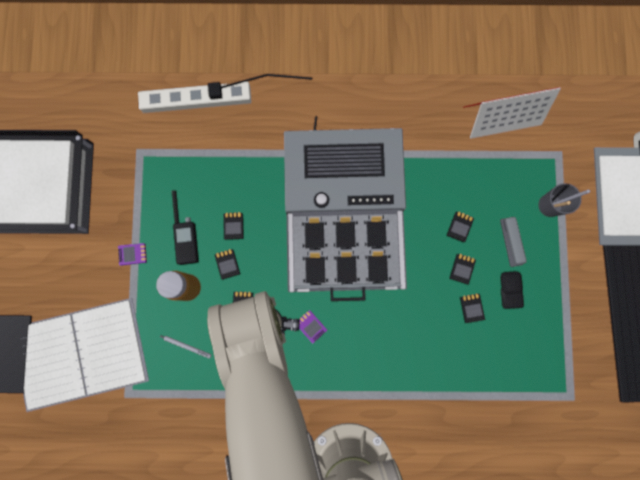

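Run:
```python
from h import *
d=get_image("top")
im=d["image"][195:305,270:430]; hsv=cv2.cvtColor(im,cv2.COLOR_RGB2HSV)
m=(hsv[...,2]<60).astype(np.uint8); m=cv2.morphologyEx(m,cv2.MORPH_OPEN,np.ones((7,7)))
n,l,s,c=cv2.connectedComponentsWithStats(m)
P=[]
for i in range(1,n):
    if 200<s[i][4]<900:
        p=ray(d,270+c[i][0],195+c[i][1],.015); P.append(p[:2]); print(s[i],np.round(p,4))
hs=hsv; g=((hs[...,0]>12)&(hs[...,0]<32)&(hs[...,1]>90)).astype(np.uint8)
n,l,s,c=cv2.connectedComponentsWithStats(g)
for i in range(1,n):
    if s[i][4]>8: print('leaf',s[i],np.round(ray(d,270+c[i][0],195+c[i][1],.022),4))
hp=[ray(d,270+390/5,195+521/5,.042)]
print("handle",hp)
P=np.array(P); 
T=np.array([(a,b) for a in (-.051,.041) for b in (.082,0,-.082)])
o=[]
P=P[np.argsort(P[:,0])]; P=np.vstack([r[np.argsort(-r[:,1])] for r in (P[:3],P[3:])])
A=P-P.mean(0);B=T-T.mean(0); th=np.arctan2((B[:,0]*A[:,1]-B[:,1]*A[:,0]).sum(),(B*A).sum()); 
Rm=np.array([[np.cos(th),-np.sin(th)],[np.sin(th),np.cos(th)]]); t=P.mean(0)-Rm@T.mean(0)
print(np.degrees(th),t, np.round(P-(T@Rm.T+t),4))
```

```text
[ 36  29  17  25 409] [0.5921 0.0918 0.015 ]
[ 67  28  17  25 407] [0.5942 0.0096 0.015 ]
[ 98  28  17  25 407] [ 0.5959 -0.0721  0.015 ]
[ 68  63  17  25 413] [0.5023 0.0071 0.015 ]
[ 99  62  18  26 435] [ 0.5044 -0.0749  0.015 ]
[ 37  64  17  25 410] [0.4994 0.0885 0.015 ]
leaf [39 23 10  6 51] [0.6311 0.0926 0.022 ]
leaf [70 23 10  5 47] [0.6329 0.0107 0.022 ]
leaf [101  22  10   6  51] [ 0.6352 -0.0711  0.022 ]
leaf [103  57  10   5  48] [ 0.5434 -0.075   0.022 ]
leaf [40 58 10  6 47] [0.5392 0.0899 0.022 ]
leaf [71 58 10  5 42] [0.5407 0.0085 0.022 ]
handle [array([0.42477751, 0.00345911, 0.042     ])]
1.6159225999797575 [0.55303354 0.00848717] [[-0.0004 -0.0005]
 [ 0.0002  0.0001]
 [ 0.      0.    ]
 [ 0.0004  0.0002]
 [ 0.0002 -0.    ]
 [-0.0004  0.0002]]
```

```bash
cat >> h.py <<'E'
TR=np.array([.5547,.0082]); TY=1.6
PK={0:(-51,82),1:(-51,0),2:(-51,-82),3:(41,82),4:(41,0),5:(41,-82)}
def pocket(i,ox=0,oy=0):
    a=np.radians(TY); x,y=(PK[i][0]+ox)/1000,(PK[i][1]+oy)/1000
    return TR+np.array([x*np.cos(a)-y*np.sin(a),x*np.sin(a)+y*np.cos(a)])
E
python3 - <<'E'
from h import *
d=get_image("top"); print("flask",ray(d,172,285,.178))
st(); go(.410,.2785,.06,177.8)
E
```

```text
flask [0.45251615 0.41798071 0.178     ]
t 7.62 p [0.3694 0.1914 0.1576] yaw 176.56 tilt [ 0.001 -0.001 -1.   ] F [ 0.6 -0.2  0.1] w 0.0748 j [ 0.285  0.054 -0.48   1.038 -0.     0.345]
turn -1.24 then tool dx -0.0373 dy 0.0886 dz 0.0976  (in current axes dx -0.0353 dy 0.0894)
```

>>> arm_command --pt "-0.012 0.03 0 -1.2 0.08" --pt "-0.012 0.03 0.02 0 0.08" --pt "-0.013 0.0285 0.03 0 0.08" --pt "0 0 0.03 0 0.08" --pt "0 0 0.015 0 0.08" --pt "0 0 0 0 0.08" --pt "0 0 0 0 0.08"

```text
time_s: 8.2
ee_pos: [0.4091, 0.2769, 0.0633]
orientation: [0.019, 1.0, -0.001, -0.001]
contact_force: [0.1, 0.1, 1.2]
width: 0.0802
```

Run:
```python
from h import *
st(); go(.410,.2785,.010,177.8)
d=get_image("wrist"); cv2.imwrite("pics/w5.png",d["image"][:,:,::-1])
```

```text
t 8.2 p [0.4091 0.2769 0.0633] yaw 177.87 tilt [ 0.003 -0.002 -1.   ] F [0.1 0.1 1.2] w 0.0802 j [ 0.432  0.29  -0.447  0.837 -0.     0.47 ]
turn 0.07 then tool dx -0.0008 dy 0.0017 dz 0.0533  (in current axes dx -0.0008 dy 0.0017)
```

View pics/w5.png

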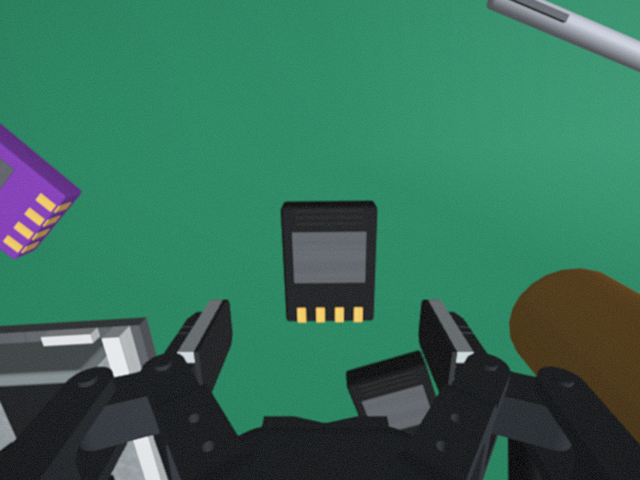

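Run:
```python
from h import *
d=get_image("wrist"); st()
for u,v,z in [(288,321,.016),(372,321,.016),(282,204,.016),(377,203,.016)]: print(ray(d,u,v,z))
```

```text
t 8.3 p [0.4109 0.2775 0.0652] yaw 177.88 tilt [-0.001  0.001 -1.   ] F [ 0.3 -0.  -0.1] w 0.0802 j [ 0.432  0.288 -0.445  0.837 -0.     0.469]
[0.44292926 0.25343264 0.016     ]
[0.4447664  0.30300745 0.016     ]
[0.37208935 0.25526181 0.016     ]
[0.37341754 0.3053217  0.016     ]
```

>>> arm_command --pt "0 0.001 0.02 0 0.08" --pt "0 0 0.02 0 0.08" --pt "0 0 0.008 0 0.08" --pt "0 0 0.004 0 0.08" --pt "0 0 0 0 0.06" --pt "0 0 0 0 0.04" --pt "0 0 0 0 0.04" --pt "0 0 0 0 0.04" --pt "0 0 0 0 0.04"

```text
time_s: 9.05
ee_pos: [0.4114, 0.2788, 0.0137]
orientation: [0.018, 1.0, 0.0, 0.001]
contact_force: [-0.6, -0.4, 6.3]
width: 0.0501
```

Run:
```python
from h import *
st()
d=get_image("wrist"); cv2.imwrite("pics/w6.png",d["image"][:,:,::-1])
```

```text
t 9.05 p [0.4114 0.2788 0.0137] yaw 177.94 tilt [-0.003  0.001 -1.   ] F [-0.6 -0.4  6.3] w 0.0501 j [ 0.434  0.353 -0.504  0.711 -0.     0.47 ]
```

View pics/w6.png

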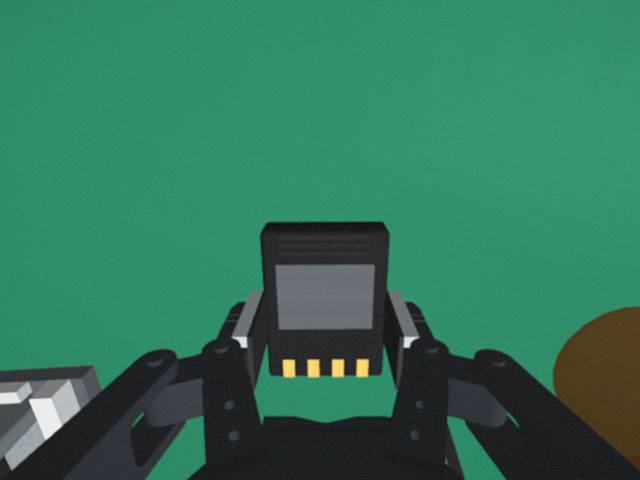

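Run:
```python
from h import *
d=get_image("wrist"); s=st()
for u,v,z in [(271,375,.016),(384,375,.016),(262,224,.016),(388,224,.016)]: print(ray(d,u,v,z)-np.append(s["ee_pos"][:2],0))
print(pocket(3)); go(*pocket(3,1.5),.11,181.6)
```

```text
t 9.15 p [0.4114 0.2788 0.0137] yaw 177.95 tilt [-0.003  0.001 -1.   ] F [-1.  -0.7  5.7] w 0.0498 j [ 0.434  0.353 -0.504  0.71  -0.     0.47 ]
[ 0.02862508 -0.02608605  0.016     ]
[0.03050027 0.0248755  0.016     ]
[-0.04255882 -0.02352876  0.016     ]
[-0.04078149  0.02522303  0.016     ]
[0.59339444 0.09131282]
turn -3.65 then tool dx -0.1782 dy -0.1925 dz -0.0963  (in current axes dx -0.1901 dy -0.1808)
```

>>> arm_command --pt "0 0 -0.02 0 0.04" --pt "0 0 -0.04 0 0.04" --pt "0 0 -0.04 0 0.04" --pt "0 0 0 -3.6 0.04" --pt "0 0 0 0 0.04"

```text
time_s: 9.57
ee_pos: [0.4126, 0.2795, 0.1155]
orientation: [-0.014, 1.0, 0.001, 0.003]
contact_force: [-0.1, -0.4, -0.3]
width: 0.0502
```

Run:
```python
from h import *
st(); go(*pocket(3,2),.11,181.6)
```

```text
t 9.57 p [0.4126 0.2795 0.1155] yaw -178.36 tilt [-0.007  0.003 -1.   ] F [-0.1 -0.4 -0.3] w 0.0502 j [ 0.434  0.236 -0.374  0.953 -0.     0.406]
turn 0.04 then tool dx -0.1775 dy -0.1931 dz 0.0055  (in current axes dx -0.1773 dy -0.1933)
```

>>> arm_command --pt "-0.0222 -0.0241 0 0 0.04" --pt "-0.0222 -0.0241 0 0 0.04" --pt "-0.0222 -0.0241 0 0 0.04" --pt "-0.0222 -0.0241 0 0 0.04" --pt "-0.0222 -0.0241 0 0 0.04" --pt "-0.0222 -0.0241 0 0 0.04" --pt "-0.0222 -0.0241 0 0 0.04" --pt "-0.0222 -0.0241 0.02 0 0.04" --pt "0 0 0.015 0 0.04" --pt "0 0 0 0 0.04"

```text
time_s: 10.4
ee_pos: [0.5909, 0.0886, 0.0725]
orientation: [-0.011, 1.0, -0.0, -0.004]
contact_force: [-0.8, 0.6, -1.8]
width: 0.0499
```

Run:
```python
from h import *
st(); go(*pocket(3,2.5),.035,181.6)
d=get_image("wrist"); cv2.imwrite("pics/w7.png",d["image"][:,:,::-1])
```

```text
t 10.4 p [0.5909 0.0886 0.0725] yaw -178.71 tilt [ 0.007  0.    -1.   ] F [-0.8  0.6 -1.8] w 0.0499 j [ 0.015  0.459 -0.161  0.958 -0.    -0.008]
turn -0.31 then tool dx -0.0050 dy 0.0026 dz 0.0375  (in current axes dx -0.0050 dy 0.0027)
```

View pics/w7.png

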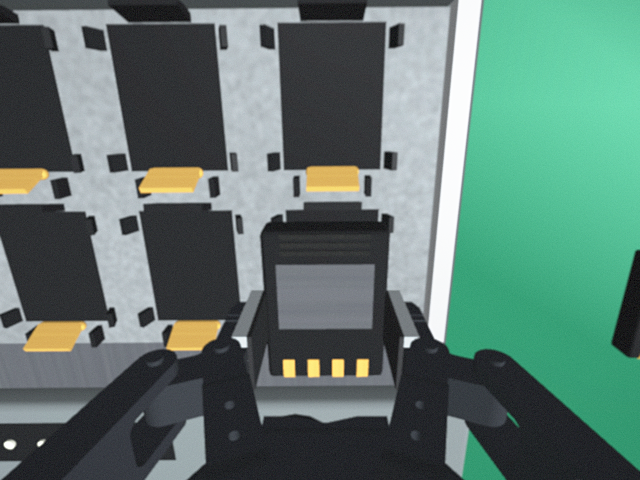

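>>> arm_command --pt "-0.004 0.001 0.012 -0.2 0.04" --pt "0 0 0.012 0 0.04" --pt "0 0 0.006 0 0.04" --pt "0 0 0 0 0.04" --pt "0 0 0 0 0.04"

```text
time_s: 10.87
ee_pos: [0.5964, 0.0923, 0.0471]
orientation: [-0.016, 1.0, -0.0, -0.0]
contact_force: [0.5, 0.0, -0.0]
width: 0.0501
```

Run:
```python
from h import *
st(); go(*pocket(3,2.5),.031,181.6)
d=get_image("wrist"); cv2.imwrite("pics/w8.png",d["image"][:,:,::-1])
```

```text
t 10.87 p [0.5964 0.0923 0.0471] yaw -178.19 tilt [ 0.001 -0.    -1.   ] F [ 0.5  0.  -0. ] w 0.0501 j [ 0.021  0.488 -0.183  0.9   -0.    -0.011]
turn 0.21 then tool dx 0.0005 dy -0.0009 dz 0.0161  (in current axes dx 0.0005 dy -0.0009)
```

View pics/w8.png

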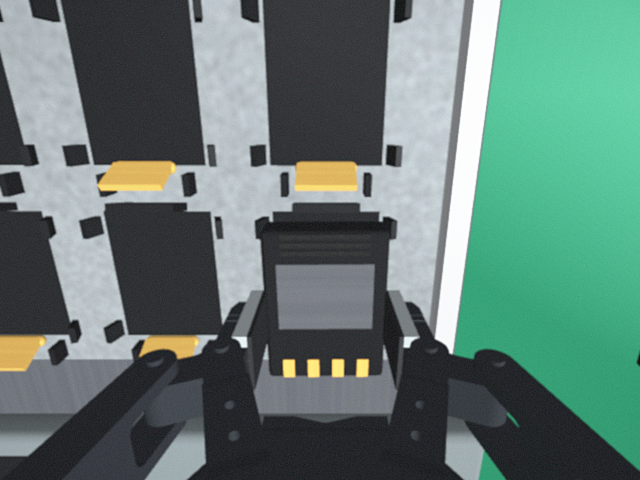

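>>> arm_command --pt "0 0 0.006 0.2 0.04" --pt "0 0 0.006 0 0.04" --pt "0 0 0.003 0 0.04" --pt "0 0 0 0 0.04" --pt "0 0 0 0 0.04"

```text
time_s: 11.33
ee_pos: [0.5976, 0.0916, 0.0323]
orientation: [-0.013, 1.0, 0.0, 0.001]
contact_force: [0.8, 1.6, 2.1]
width: 0.0499
```

Run:
```python
from h import *
st(); go(*pocket(3,2.5),.031,181.6)
```

```text
t 11.33 p [0.5976 0.0916 0.0323] yaw -178.45 tilt [-0.001  0.    -1.   ] F [0.8 1.6 2.1] w 0.0499 j [ 0.019  0.504 -0.199  0.867  0.    -0.008]
turn -0.05 then tool dx 0.0017 dy -0.0002 dz 0.0013  (in current axes dx 0.0017 dy -0.0002)
```

>>> arm_command --pt "0 0 0.003 0 0.04" --pt "0 0 0.002 0 0.04" --pt "0 0 0 0 0.04" --pt "0 0 0 0 0.04"

```text
time_s: 11.67
ee_pos: [0.5983, 0.0915, 0.0287]
orientation: [-0.013, 1.0, -0.0, 0.002]
contact_force: [-0.2, -0.1, 9.0]
width: 0.0498
```

Run:
```python
from h import *
st()
d=get_image("wrist"); cv2.imwrite("pics/w9.png",d["image"][:,:,::-1])
```

```text
t 11.67 p [0.5983 0.0915 0.0287] yaw -178.46 tilt [-0.003 -0.    -1.   ] F [-0.2 -0.1  9. ] w 0.0498 j [ 0.019  0.507 -0.203  0.857 -0.    -0.008]
```

View pics/w9.png

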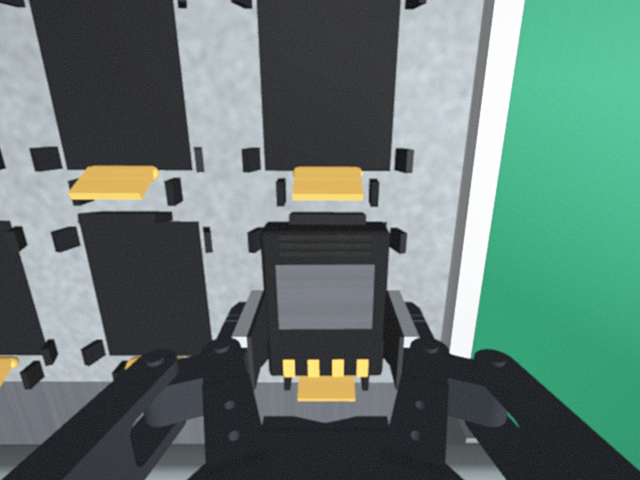

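>>> arm_command --pt "0 0 0 0 0.064" --pt "0 0 0 0 0.064" --pt "0 0 -0.015 0 0.064" --pt "0 0 -0.025 0 0.064" --pt "-0.01 0 0 0 0.0" --pt "-0.01 0 0 0 0.0" --pt "0 0 0 0 0.0" --pt "0 0 0 0 0.0" --pt "0 0 0 0 0.0"

```text
time_s: 12.47
ee_pos: [0.6156, 0.092, 0.0661]
orientation: [-0.014, 1.0, -0.0, -0.001]
contact_force: [0.6, 0.4, 0.3]
width: 0.0032
```

Run:
```python
from h import *
st()
d=get_image("wrist"); cv2.imwrite("pics/w10.png",d["image"][:,:,::-1])
```

```text
t 12.47 p [0.6156 0.092  0.0661] yaw -178.45 tilt [ 0.003 -0.    -1.   ] F [0.6 0.4 0.3] w 0.0032 j [ 0.02   0.504 -0.104  0.965 -0.    -0.008]
```

View pics/w10.png

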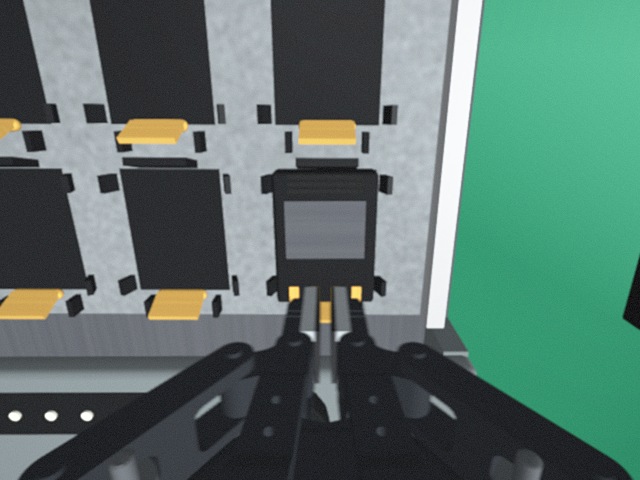

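>>> arm_command --pt "0.002 0 0.012 0 0.0" --pt "0 0 0.01 0 0.0" --pt "0 0 0.006 0 0.0" --pt "0 0 0.003 0 0.0" --pt "0 0 0 0 0.0" --pt "0 0 0 0 0.0"

```text
time_s: 13.02
ee_pos: [0.6138, 0.092, 0.039]
orientation: [-0.014, 1.0, -0.0, -0.0]
contact_force: [-10.0, -0.5, 23.2]
width: -0.0
```

>>> arm_command --pt "0 0 -0.01 0 0.0" --pt "0 0 -0.03 0 0.03" --pt "0 0 -0.04 0 0.08" --pt "0 0.02 0 -7 0.08" --pt "0 0.03 0 -7 0.08"

```text
time_s: 13.43
ee_pos: [0.6128, 0.1402, 0.1191]
orientation: [-0.136, 0.991, -0.001, 0.003]
contact_force: [0.7, -0.7, 0.3]
width: 0.0484
```

Run:
```python
from h import *
d=get_image("top"); 
for p in packs(d): print(np.round(p,4))
crop(d,270,195,430,305,5,"pics/a4.png"); st(); go(.518,.322,.065,195.5)
```

```text
[ 0.5183  0.3223 17.2516 73.2256 50.7796  0.5175  0.3219 14.2273]
[ 0.6211  0.3078  1.5993 72.9541 48.0443  0.6198  0.3079 -0.5322]
t 13.48 p [0.6098 0.1466 0.1174] yaw -163.67 tilt [-0.003  0.003 -1.   ] F [-0.3  2.4 -0.6] w 0.0555 j [ 0.106  0.469 -0.027  1.073  0.003 -0.179]
turn 0.83 then tool dx 0.0416 dy 0.1936 dz 0.0524  (in current axes dx 0.0388 dy 0.1942)
```

View pics/a4.png

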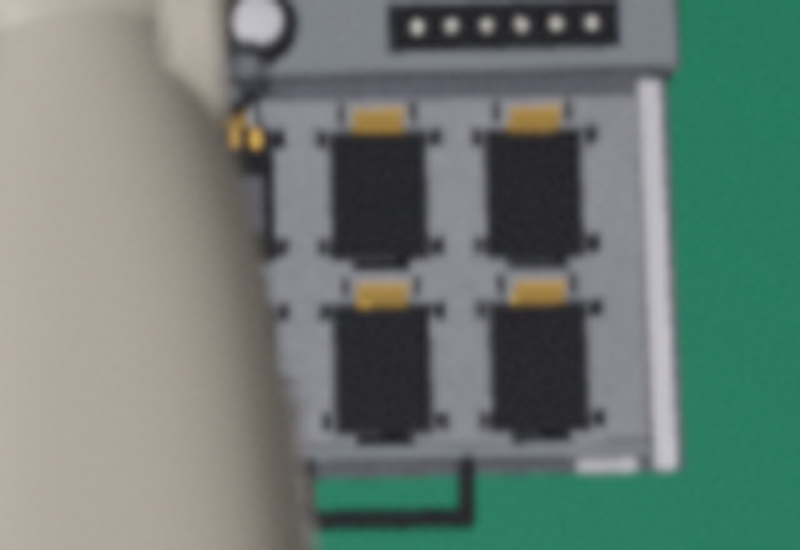

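>>> arm_command --pt "0.007 0.0322 0 0.8 0.08" --pt "0.007 0.0322 0 0 0.08" --pt "0.007 0.0322 0 0 0.08" --pt "0.007 0.0322 0 0 0.08" --pt "0.007 0.0322 0.01 0 0.08" --pt "0.007 0.0322 0.02 0 0.08" --pt "0 0 0.02 0 0.08" --pt "0 0 0 0 0.08" --pt "0 0 0 0 0.08"

```text
time_s: 14.23
ee_pos: [0.518, 0.3172, 0.0645]
orientation: [-0.129, 0.992, -0.001, -0.002]
contact_force: [-0.4, -0.7, -0.8]
width: 0.0799
```

Run:
```python
from h import *
st(); go(.518,.322,.013,195.5)
d=get_image("wrist"); cv2.imwrite("pics/w11.png",d["image"][:,:,::-1])
```

```text
t 14.23 p [0.518  0.3172 0.0645] yaw -165.21 tilt [ 0.004 -0.001 -1.   ] F [-0.4 -0.7 -0.8] w 0.0799 j [ 0.417  0.481 -0.147  0.947 -0.     0.159]
turn -0.71 then tool dx -0.0013 dy 0.0047 dz 0.0515  (in current axes dx -0.0012 dy 0.0047)
```

View pics/w11.png

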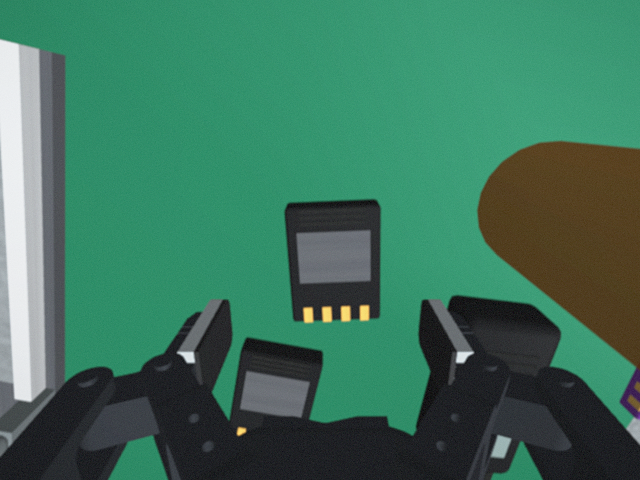

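Run:
```python
from h import *
d=get_image("top")
for u,v in [(120+218/4,180+180/4),(120+300/4,180+175/4),(120+312/4,180+328/4),(120+228/4,180+335/4)]: print(ray(d,u,v,.034))
st(); go(.518,.322,.013,197)
a=np.radians(107); print(np.array([.518,.322])+.057*np.array([np.cos(a),np.sin(a)]))
```

```text
[0.61508143 0.45661261 0.034     ]
[0.61872016 0.40312418 0.034     ]
[0.51844006 0.39187633 0.034     ]
[0.51355645 0.44614211 0.034     ]
t 14.33 p [0.5205 0.3171 0.0667] yaw -165.32 tilt [-0.001 -0.    -1.   ] F [ 0.5 -0.9 -0. ] w 0.0802 j [ 0.416  0.479 -0.144  0.947 -0.     0.159]
turn -2.32 then tool dx 0.0009 dy 0.0055 dz 0.0537  (in current axes dx 0.0012 dy 0.0054)
[0.50133481 0.37650937]
```

>>> arm_command --pt "0.001 0.005 0.01 -2.3 0.07" --pt "0 0 0.02 0 0.07" --pt "0 0 0.012 0 0.07" --pt "0 0 0.009 0 0.07" --pt "0 0 0 0 0.04" --pt "0 0 0 0 0.04" --pt "0 0 0 0 0.04" --pt "0 0 0 0 0.04"

```text
time_s: 15.0
ee_pos: [0.5186, 0.3223, 0.0163]
orientation: [-0.148, 0.989, 0.0, 0.001]
contact_force: [-0.1, 0.2, -0.4]
width: 0.0497
```

Run:
```python
from h import *
st(); 
d=get_image("wrist"); cv2.imwrite("pics/w12.png",d["image"][:,:,::-1])
```

```text
t 15.0 p [0.5186 0.3223 0.0163] yaw -162.98 tilt [-0.002  0.    -1.   ] F [-0.1  0.2 -0.4] w 0.0497 j [ 0.425  0.53  -0.2    0.839 -0.     0.128]
```

View pics/w12.png

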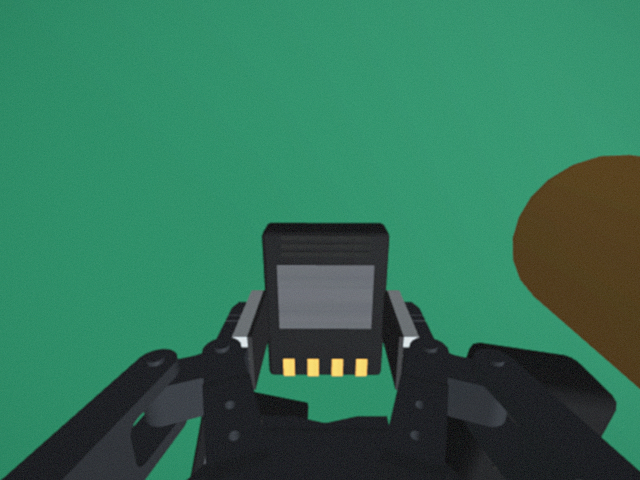

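>>> arm_command --pt "0 0 -0.02 0 0.04" --pt "0 0 -0.04 0 0.04" --pt "0 0 -0.03 5.1 0.04" --pt "0 0 0 5.1 0.04" --pt "0 0 0 5.2 0.04" --pt "0 0 0 0 0.04"

```text
time_s: 15.55
ee_pos: [0.5182, 0.3226, 0.1066]
orientation: [-0.013, 1.0, 0.0, 0.001]
contact_force: [0.1, -0.0, -1.3]
width: 0.05
```

Run:
```python
from h import *
st(); go(*pocket(0,4),.045,181.6)
```

```text
t 15.55 p [0.5182 0.3226 0.1066] yaw -178.47 tilt [-0.002  0.001 -1.   ] F [ 0.1 -0.  -1.3] w 0.05 j [ 0.425  0.446 -0.091  1.031 -0.     0.399]
turn -0.07 then tool dx 0.0193 dy -0.2332 dz 0.0616  (in current axes dx 0.0190 dy -0.2333)
```

>>> arm_command --pt "0.0025 -0.0292 0 0 0.04" --pt "0.0025 -0.0292 0 0 0.04" --pt "0.0025 -0.0292 0 0 0.04" --pt "0.0025 -0.0292 0 0 0.04" --pt "0.0025 -0.0292 0 0 0.04" --pt "0.0025 -0.0292 0 0 0.04" --pt "0.0025 -0.0292 0.02 0 0.04" --pt "0.002 -0.0292 0.02 0 0.04" --pt "0 0 0.02 0 0.04" --pt "0 0 0 0 0.04"

```text
time_s: 16.38
ee_pos: [0.5021, 0.0864, 0.0419]
orientation: [-0.014, 1.0, -0.0, -0.003]
contact_force: [-0.3, -0.5, -1.1]
width: 0.0498
```

>>> arm_command --pt "0 0 0 0 0.04"

```text
time_s: 16.47
ee_pos: [0.5036, 0.0879, 0.0444]
orientation: [-0.015, 1.0, 0.0, -0.001]
contact_force: [0.2, -0.1, -0.3]
width: 0.0496
```

Run:
```python
from h import *
st(); go(*pocket(0,4),.033,181.6)
d=get_image("wrist"); cv2.imwrite("pics/w13.png",d["image"][:,:,::-1])
```

```text
t 16.47 p [0.5036 0.0879 0.0444] yaw -178.3 tilt [ 0.003  0.    -1.   ] F [ 0.2 -0.1 -0.3] w 0.0496 j [ 0.015  0.341 -0.428  0.805  0.    -0.014]
turn 0.10 then tool dx -0.0019 dy 0.0009 dz 0.0114  (in current axes dx -0.0019 dy 0.0009)
```

View pics/w13.png

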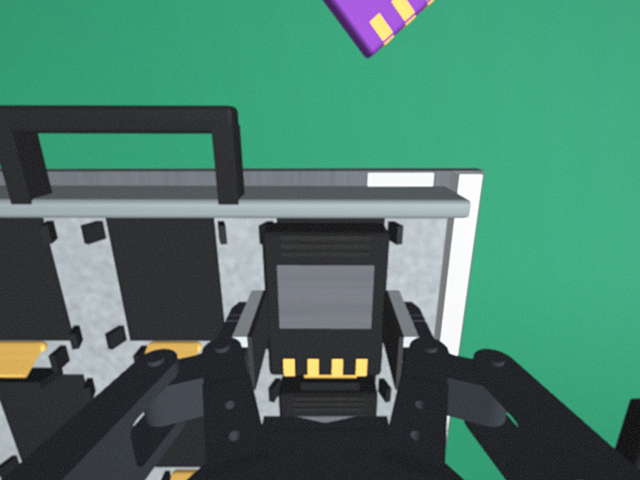

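>>> arm_command --pt "-0.0015 0.0015 0.004 0 0.04" --pt "0 0 0.004 0 0.04" --pt "0 0 0.004 0 0.04" --pt "0 0 0.003 0 0.04" --pt "0 0 0 0 0.04" --pt "0 0 0 0 0.04"

```text
time_s: 17.02
ee_pos: [0.5076, 0.0903, 0.0307]
orientation: [-0.015, 1.0, 0.0, 0.001]
contact_force: [2.5, 0.9, 1.1]
width: 0.0497
```

Run:
```python
from h import *
st(); go(*pocket(0,4),.030,181.6)
d=get_image("wrist"); cv2.imwrite("pics/w14.png",d["image"][:,:,::-1])
```

```text
t 17.02 p [0.5076 0.0903 0.0307] yaw -178.28 tilt [-0.003  0.    -1.   ] F [2.5 0.9 1.1] w 0.0497 j [ 0.02   0.36  -0.439  0.768  0.    -0.01 ]
turn 0.12 then tool dx 0.0022 dy -0.0014 dz 0.0007  (in current axes dx 0.0022 dy -0.0014)
```

View pics/w14.png

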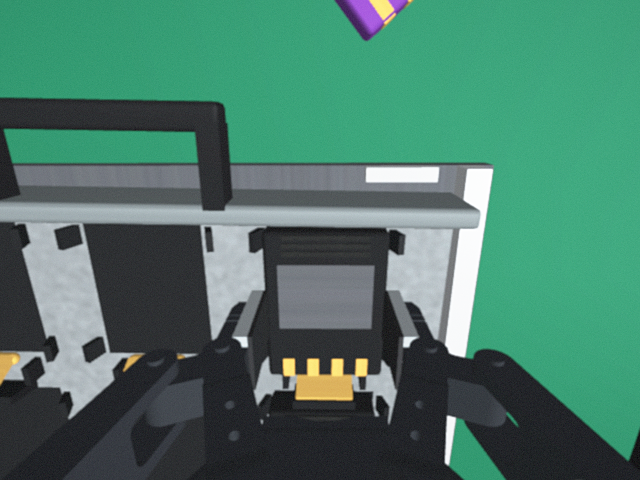

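>>> arm_command --pt "0 0 0.003 0 0.04" --pt "0 0 0 0 0.04" --pt "0 0 0 0 0.064" --pt "0 0 0 0 0.064" --pt "0 0 -0.015 0 0.064" --pt "0 0 -0.025 0 0.064" --pt "-0.01 0 0 0 0.0" --pt "-0.008 0 0 0 0.0" --pt "0 0 0 0 0.0" --pt "0 0 0 0 0.0"

```text
time_s: 17.9
ee_pos: [0.5239, 0.0901, 0.0658]
orientation: [-0.014, 1.0, -0.0, -0.001]
contact_force: [-0.4, -0.1, -0.4]
width: 0.0156
```

Run:
```python
from h import *
st()
d=get_image("wrist"); cv2.imwrite("pics/w15.png",d["image"][:,:,::-1])
```

```text
t 17.9 p [0.5239 0.0901 0.0658] yaw -178.35 tilt [ 0.002 -0.    -1.   ] F [-0.4 -0.1 -0.4] w 0.0156 j [ 0.019  0.35  -0.352  0.871 -0.    -0.009]
```

View pics/w15.png

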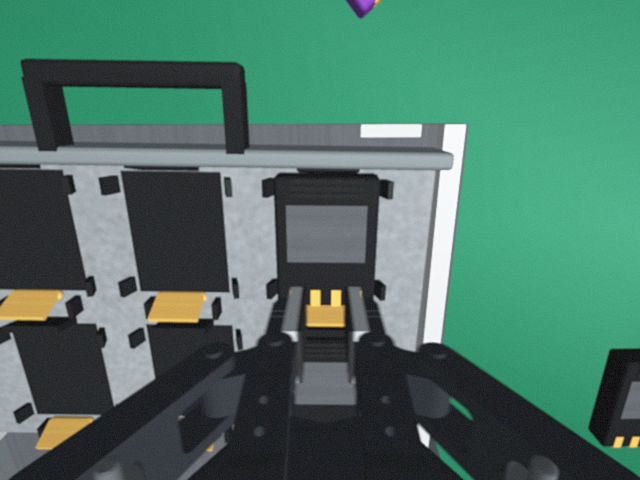

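>>> arm_command --pt "0.003 0 0.012 0 0.0" --pt "0 0 0.01 0 0.0" --pt "0 0 0.006 0 0.0" --pt "0 0 0.003 0 0.0" --pt "0 0 0 0 0.0" --pt "0 0 0 0 0.0"

```text
time_s: 18.45
ee_pos: [0.5195, 0.0901, 0.0389]
orientation: [-0.015, 1.0, -0.0, -0.001]
contact_force: [-13.2, -1.1, 34.6]
width: 0.0003
```

>>> arm_command --pt "0 0 -0.01 0 0.0" --pt "0 0 -0.03 0 0.03" --pt "0 0 -0.04 0 0.075" --pt "0 0.03 0 0 0.075" --pt "0 0.04 0 0 0.075" --pt "-0.03 0.04 0 0 0.075" --pt "-0.03 0.04 0 0 0.075" --pt "-0.03 0.03 0 0 0.075" --pt "0 0.02 0 0 0.075" --pt "0 0 0 0 0.075"

```text
time_s: 19.28
ee_pos: [0.5955, 0.2823, 0.1139]
orientation: [-0.016, 1.0, 0.0, -0.001]
contact_force: [-0.1, 0.1, -0.7]
width: 0.0751
```

```bash
cat >> h.py <<'E'
def leaf(d):
    hs=cv2.cvtColor(d["image"][195:305,270:430],cv2.COLOR_RGB2HSV)
    g=((hs[...,0]>12)&(hs[...,0]<32)&(hs[...,1]>90)).astype(np.uint8)
    n,l,s,c=cv2.connectedComponentsWithStats(g)
    for i in range(1,n):
        if s[i][4]>30: print('leaf',s[i],np.round(ray(d,270+c[i][0],195+c[i][1],.022),4))
E
python3 - <<'E'
from h import *
d=get_image("top"); 
for p in packs(d): print(np.round(p,4))
leaf(d)
crop(d,270,195,430,305,5,"pics/a5.png"); st(); go(.621,.308,.065,181)
E
```

```text
[ 0.4063 -0.3224  9.9216 71.2717 52.016   0.4059 -0.3223 10.1684]
[  0.5096  -0.3005 -18.1674  72.632   51.3458   0.5088  -0.3003 -15.7629]
[  0.6223  -0.2974 -21.8672  74.281   50.9758   0.6214  -0.2971 -21.4807]
leaf [ 37  21  16   9 104] [0.6317 0.0909 0.022 ]
leaf [102  21  10   6  55] [ 0.6375 -0.0733  0.022 ]
leaf [71 22 10  5 48] [0.6357 0.0089 0.022 ]
leaf [ 37  56  17   9 104] [0.5391 0.0896 0.022 ]
leaf [71 57 10  4 38] [0.544  0.0082 0.022 ]
leaf [103  56  10   6  55] [ 0.5448 -0.0752  0.022 ]
t 19.33 p [0.5946 0.2802 0.114 ] yaw -178.17 tilt [ 0.003 -0.001 -1.   ] F [-0.3 -0.9 -0.4] w 0.0747 j [ 0.318  0.531  0.067  1.109 -0.     0.287]
turn 0.83 then tool dx -0.0269 dy 0.0274 dz 0.0490  (in current axes dx -0.0273 dy 0.0270)
```

View pics/a5.png

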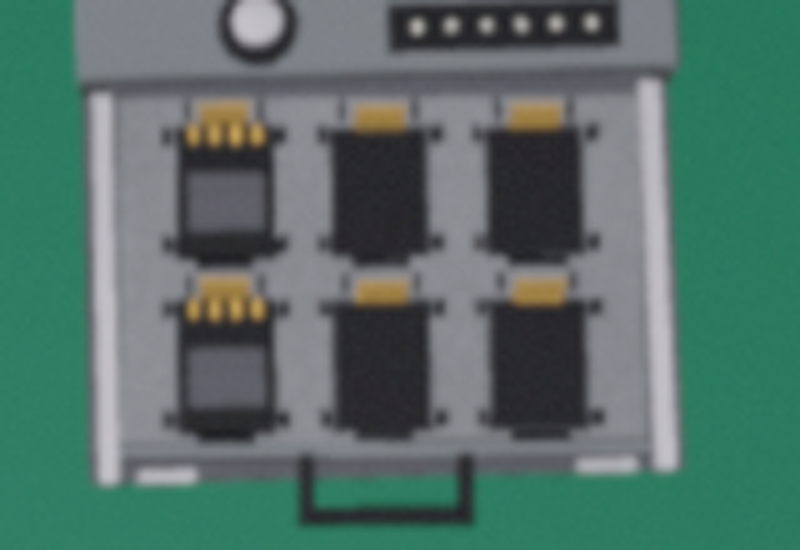

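>>> arm_command --pt "-0.027 0.027 0.01 0.6 0.075" --pt "0 0 0.02 0 0.075" --pt "0 0 0.02 0 0.075" --pt "0 0 0 0 0.075" --pt "0 0 0 0 0.075"

```text
time_s: 19.75
ee_pos: [0.6195, 0.3045, 0.0643]
orientation: [-0.009, 1.0, -0.001, -0.002]
contact_force: [0.8, -0.5, 0.1]
width: 0.0747
```

Run:
```python
from h import *
st(); go(.621,.308,.014,181.2)
d=get_image("wrist"); cv2.imwrite("pics/w16.png",d["image"][:,:,::-1])
```

```text
t 19.75 p [0.6195 0.3045 0.0643] yaw -179.0 tilt [ 0.005 -0.002 -1.   ] F [ 0.8 -0.5  0.1] w 0.0747 j [ 0.341  0.629  0.108  1.055 -0.     0.323]
turn -0.20 then tool dx -0.0016 dy 0.0035 dz 0.0503  (in current axes dx -0.0016 dy 0.0035)
```

View pics/w16.png

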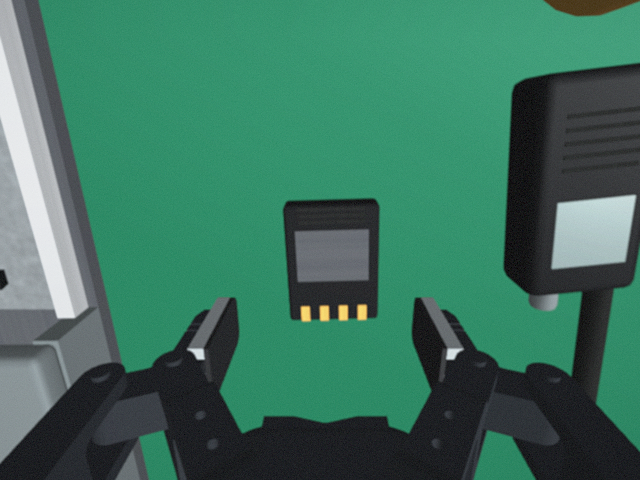

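>>> arm_command --pt "0 0.002 0.01 -1.2 0.075" --pt "0 0 0.02 0 0.07" --pt "0 0 0.012 0 0.07" --pt "0 0 0.009 0 0.07" --pt "0 0 0 0 0.04" --pt "0 0 0 0 0.04" --pt "0 0 0 0 0.04" --pt "0 0 0 0 0.04"

```text
time_s: 20.47
ee_pos: [0.6221, 0.3084, 0.016]
orientation: [-0.02, 1.0, 0.0, 0.001]
contact_force: [-0.9, -0.4, -0.9]
width: 0.05
```

Run:
```python
from h import *
st(); 
d=get_image("wrist"); crop(d,220,200,440,400,3,"pics/w17.png")
```

```text
t 20.47 p [0.6221 0.3084 0.016 ] yaw -177.74 tilt [-0.002  0.    -1.   ] F [-0.9 -0.4 -0.9] w 0.05 j [ 0.345  0.671  0.057  0.955 -0.     0.305]
```

View pics/w17.png

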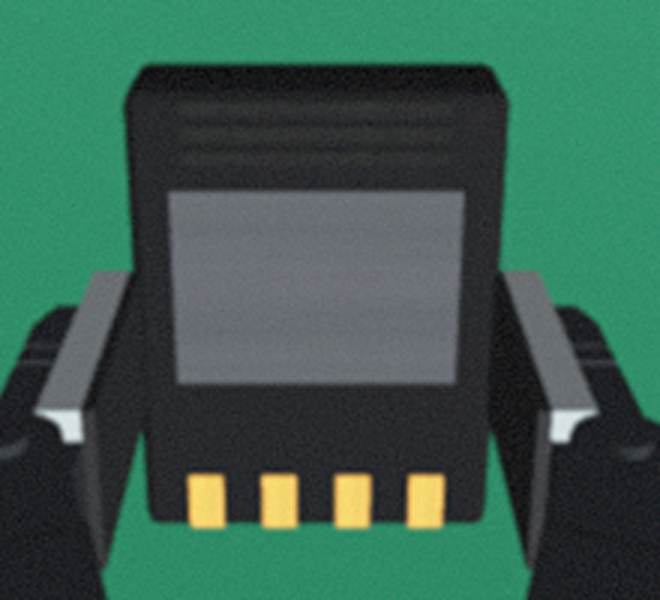

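```bash
sed -i 's/^TR=.*/TR=np.array([.5571,.0075]); TY=1.3/' h.py
```

>>> arm_command --pt "0 0 -0.02 0 0.04" --pt "0 0 -0.04 0 0.04" --pt "0 0 -0.03 0.9 0.04" --pt "0 0 0 0 0.04" --pt "0 0 0 0 0.04"

```text
time_s: 20.93
ee_pos: [0.6235, 0.309, 0.1086]
orientation: [-0.012, 1.0, 0.001, 0.003]
contact_force: [-0.9, 0.5, -1.2]
width: 0.0497
```

Run:
```python
from h import *
st(); go(*pocket(4,5),.045,181.3)
```

```text
t 20.93 p [0.6235 0.309  0.1086] yaw -178.64 tilt [-0.006  0.002 -1.   ] F [-0.9  0.5 -1.2] w 0.0497 j [ 0.345  0.6    0.171  1.135 -0.     0.321]
turn 0.06 then tool dx 0.0273 dy -0.2999 dz 0.0636  (in current axes dx 0.0276 dy -0.2999)
```

>>> arm_command --pt "0.007 -0.03 0 0 0.04" --pt "0.007 -0.03 0 0 0.04" --pt "0.007 -0.03 0 0 0.04" --pt "0.006 -0.03 0 0 0.04" --pt "0 -0.03 0 0 0.04" --pt "0 -0.03 0 0 0.04" --pt "0 -0.03 0 0 0.04" --pt "0 -0.03 0 0 0.04" --pt "0 -0.03 0 0 0.04" --pt "0 -0.029 0 0 0.04"

```text
time_s: 21.77
ee_pos: [0.6002, 0.0073, 0.1035]
orientation: [-0.012, 1.0, 0.0, -0.001]
contact_force: [0.4, 0.0, -1.3]
width: 0.05
```

>>> arm_command --pt "0 0 0.02 0 0.04" --pt "0 0 0.02 0 0.04" --pt "0 0 0.02 0 0.04" --pt "0 0 0 0 0.04" --pt "0 0 0 0 0.04"

```text
time_s: 22.18
ee_pos: [0.5994, 0.0088, 0.0431]
orientation: [-0.012, 1.0, 0.0, -0.002]
contact_force: [1.4, -0.0, -1.0]
width: 0.0494
```

Run:
```python
from h import *
st(); go(*pocket(4,5),.031,181.3)
d=get_image("wrist"); cv2.imwrite("pics/w18.png",d["image"][:,:,::-1])
```

```text
t 22.18 p [0.5994 0.0088 0.0431] yaw -178.65 tilt [ 0.005  0.001 -1.   ] F [ 1.4 -0.  -1. ] w 0.0494 j [-0.119  0.489 -0.194  0.893 -0.    -0.143]
turn 0.05 then tool dx -0.0037 dy -0.0004 dz 0.0121  (in current axes dx -0.0037 dy -0.0004)
```

View pics/w18.png

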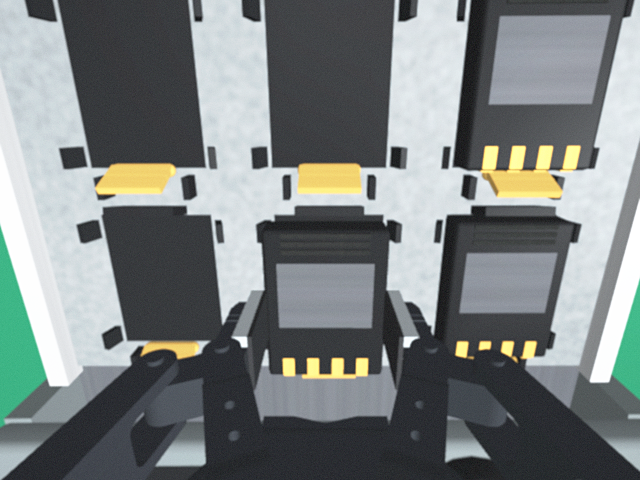

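>>> arm_command --pt "-0.002 0.001 0.004 0 0.04" --pt "0 0 0.004 0 0.04" --pt "0 0 0.004 0 0.04" --pt "0 0 0.003 0 0.04" --pt "0 0 0 0 0.04" --pt "0 0 0 0 0.04"

```text
time_s: 22.73
ee_pos: [0.6048, 0.0098, 0.0308]
orientation: [-0.012, 1.0, -0.0, 0.001]
contact_force: [1.6, 0.6, 0.9]
width: 0.0499
```

Run:
```python
from h import *
st(); go(*pocket(4,5),.030,181.3)
d=get_image("wrist"); cv2.imwrite("pics/w19.png",d["image"][:,:,::-1])
```

```text
t 22.73 p [0.6048 0.0098 0.0308] yaw -178.63 tilt [-0.003 -0.    -1.   ] F [1.6 0.6 0.9] w 0.0499 j [-0.117  0.505 -0.202  0.862  0.    -0.14 ]
turn 0.07 then tool dx 0.0018 dy -0.0012 dz 0.0008  (in current axes dx 0.0018 dy -0.0012)
```

View pics/w19.png

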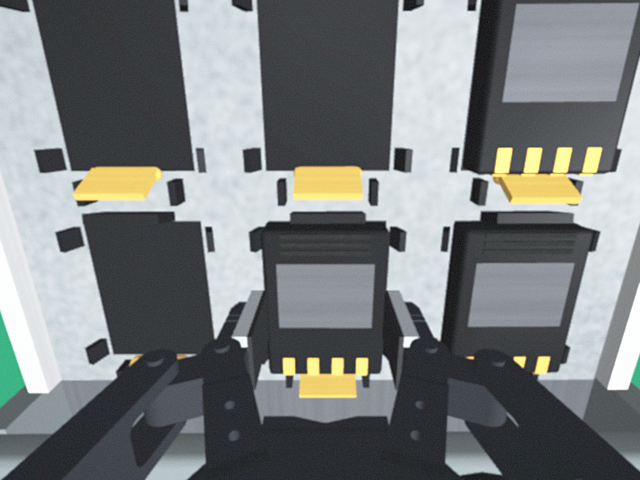

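>>> arm_command --pt "0 0 0.003 0 0.04" --pt "0 0 0 0 0.04" --pt "0 0 0 0 0.064" --pt "0 0 0 0 0.064" --pt "0 0 -0.015 0 0.064" --pt "0 0 -0.025 0 0.064" --pt "-0.01 0 0 0 0.0" --pt "-0.005 0 0 0 0.0" --pt "0 0 0 0 0.0" --pt "0 0 0 0 0.0"

```text
time_s: 23.62
ee_pos: [0.6176, 0.0101, 0.0658]
orientation: [-0.012, 1.0, 0.0, -0.001]
contact_force: [-0.4, -0.1, -0.4]
width: 0.0155
```

>>> arm_command --pt "0 0 0.012 0 0.0" --pt "0 0 0.01 0 0.0" --pt "0 0 0.004 0 0.0" --pt "0 0 0.002 0 0.0" --pt "0 0 0 0 0.0"

```text
time_s: 24.03
ee_pos: [0.6166, 0.0102, 0.0391]
orientation: [-0.012, 1.0, 0.0, -0.002]
contact_force: [-4.5, -0.0, 9.0]
width: -0.0003
```

>>> arm_command --pt "0 0 0.001 0 0.0" --pt "0 0 -0.01 0 0.0" --pt "0 0 -0.03 0 0.03" --pt "0 0 -0.04 5.8 0.075" --pt "0 0 0 5.8 0.075" --pt "0 0 0 5.8 0.075" --pt "0 0 0 5.8 0.075" --pt "0 0 0 0 0.075"

```text
time_s: 24.7
ee_pos: [0.6181, 0.0101, 0.118]
orientation: [0.191, 0.982, -0.0, -0.0]
contact_force: [-0.0, -0.9, 0.3]
width: 0.0719
```

Run:
```python
from h import *
st(); go(.622,-.2973,.065,158.1)
```

```text
t 24.7 p [0.6181 0.0101 0.118 ] yaw 158.01 tilt [ 0. -0. -1.] F [-0.  -0.9  0.3] w 0.0719 j [-0.113  0.454 -0.048  1.069 -0.     0.27 ]
turn -0.09 then tool dx -0.1182 dy -0.2837 dz 0.0530  (in current axes dx -0.1187 dy -0.2835)
```

>>> arm_command --pt "-0.0131 -0.0315 0 0 0.075" --pt "-0.0131 -0.0315 0 0 0.075" --pt "-0.0131 -0.0315 0 0 0.075" --pt "-0.0131 -0.0315 0 0 0.075" --pt "-0.0131 -0.0315 0 0 0.075" --pt "-0.0131 -0.0315 0 0 0.075" --pt "-0.0131 -0.0315 0 0 0.075" --pt "-0.0131 -0.0315 0.01 0 0.075" --pt "-0.0131 -0.0315 0.02 0 0.075" --pt "0 0 0.02 0 0.075"

```text
time_s: 25.53
ee_pos: [0.6227, -0.3044, 0.0679]
orientation: [0.191, 0.982, -0.002, 0.002]
contact_force: [0.3, -1.1, -0.5]
width: 0.075
```

>>> arm_command --pt "0 0 0 0 0.075" --pt "0 0 0 0 0.075"

```text
time_s: 25.7
ee_pos: [0.6206, -0.2961, 0.066]
orientation: [0.189, 0.982, 0.001, -0.002]
contact_force: [-1.0, 1.1, 0.5]
width: 0.0747
```

Run:
```python
from h import *
st(); go(.622,-.2973,.014,158.1)
d=get_image("wrist"); cv2.imwrite("pics/w20.png",d["image"][:,:,::-1])
```

```text
t 25.7 p [ 0.6206 -0.2961  0.066 ] yaw 158.22 tilt [ 0.005  0.001 -1.   ] F [-1.   1.1  0.5] w 0.0747 j [-0.562  0.623  0.101  1.055  0.    -0.182]
turn 0.12 then tool dx -0.0018 dy -0.0005 dz 0.0520  (in current axes dx -0.0018 dy -0.0005)
```

View pics/w20.png

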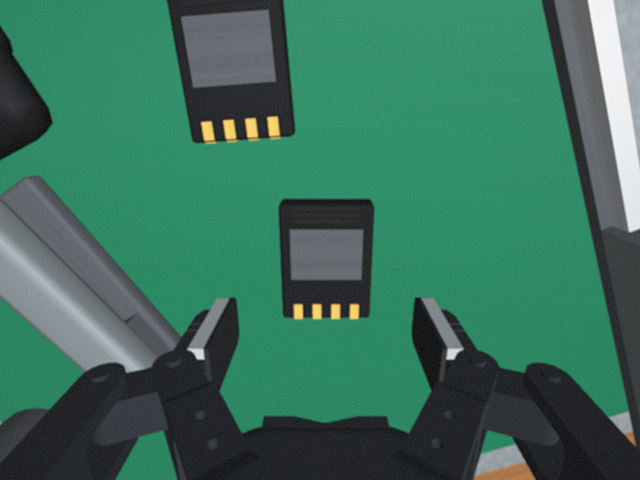

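Run:
```python
from h import *
d=get_image("top")
for u,v,z in [(430+281/4,200+75/4,.0),(430+320/4,200+265/4,0),(430+281/4,200+75/4,.048),(430+320/4,200+265/4,.048)]: print(ray(d,u,v,z))
a=np.radians(248.1); print(np.array([.622,-.2973])+.055*np.array([np.cos(a),np.sin(a)]))
```

```text
[ 0.6426767  -0.40740999  0.        ]
[ 0.51511855 -0.42873779  0.        ]
[ 0.63454785 -0.39113244  0.048     ]
[ 0.51126156 -0.41174597  0.048     ]
[ 0.60148567 -0.34833099]
```

>>> arm_command --pt "-0.001 0 0.01 0 0.075" --pt "0 0 0.02 0 0.07" --pt "0 0 0.012 0 0.07" --pt "0 0 0.008 0 0.07" --pt "0 0 0 0 0.04" --pt "0 0 0 0 0.04" --pt "0 0 0 0 0.04" --pt "0 0 0 0 0.04"

```text
time_s: 26.47
ee_pos: [0.624, -0.2977, 0.0191]
orientation: [0.189, 0.982, -0.0, 0.001]
contact_force: [-1.0, -0.3, -0.1]
width: 0.049
```

Run:
```python
from h import *
st(); 
d=get_image("wrist"); crop(d,220,200,440,400,3,"pics/w21.png")
```

```text
t 26.47 p [ 0.624  -0.2977  0.0191] yaw 158.16 tilt [-0.002 -0.    -1.   ] F [-1.  -0.3 -0.1] w 0.049 j [-0.561  0.663  0.05   0.956 -0.    -0.18 ]
```

View pics/w21.png

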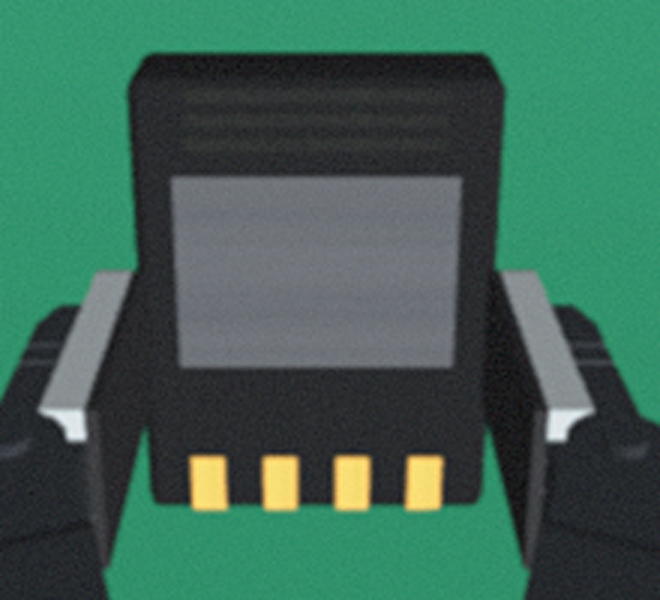

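>>> arm_command --pt "0 0 -0.02 0 0.04" --pt "0 0 -0.04 0 0.04" --pt "0 0 -0.03 -5.9 0.04" --pt "0 0 0 -5.8 0.04" --pt "0 0 0 -5.8 0.04" --pt "0 0 0 -5.8 0.04" --pt "0 0 0 0 0.04"

```text
time_s: 27.1
ee_pos: [0.6236, -0.2977, 0.1091]
orientation: [-0.014, 1.0, -0.0, 0.001]
contact_force: [-0.3, 0.2, -0.9]
width: 0.0492
```

Run:
```python
from h import *
d=get_image("top"); leaf(d)
for p in packs(d): print(np.round(p,4))
st(); go(*pocket(5,5.5),.05,181.3)
```

```text
leaf [ 36  20  17   9 107] [0.6341 0.0918 0.022 ]
leaf [ 68  20  16   8 100] [0.6359 0.0091 0.022 ]
leaf [101  20  10   5  47] [ 0.6414 -0.0712  0.022 ]
leaf [ 37  55  16   9 109] [0.5415 0.0899 0.022 ]
leaf [71 55 10  6 48] [0.5474 0.0083 0.022 ]
leaf [102  55  11   5  47] [ 0.5489 -0.0738  0.022 ]
t 27.15 p [ 0.6235 -0.2976  0.1087] yaw -178.67 tilt [-0.001 -0.001 -1.   ] F [-0.8  0.6 -0.3] w 0.0492 j [-0.561  0.595  0.163  1.137 -0.    -0.585]
turn 0.03 then tool dx 0.0130 dy 0.2245 dz 0.0587  (in current axes dx 0.0128 dy 0.2245)
```

```bash
sed -i 's/^TR=.*/TR=np.array([.5607,.0085]); TY=1.6/' h.py
python3 - <<'E'
from h import *
st(); go(*pocket(5,5.5),.05,181.5)
E
```

```text
t 27.15 p [ 0.6235 -0.2976  0.1087] yaw -178.67 tilt [-0.001 -0.001 -1.   ] F [-0.8  0.6 -0.3] w 0.0492 j [-0.561  0.595  0.163  1.137 -0.    -0.585]
turn -0.17 then tool dx 0.0081 dy 0.2257 dz 0.0587  (in current axes dx 0.0088 dy 0.2257)
```

>>> arm_command --pt "0.001 0.0282 0 -0.2 0.04" --pt "0.001 0.0282 0 0 0.04" --pt "0.001 0.0282 0 0 0.04" --pt "0.001 0.0282 0 0 0.04" --pt "0.001 0.0282 0 0 0.04" --pt "0.001 0.0282 0 0 0.04" --pt "0.001 0.0282 0 0 0.04" --pt "0.001 0.0282 0 0 0.04" --pt "0 0 0.02 0 0.04" --pt "0 0 0.02 0 0.04"

```text
time_s: 27.98
ee_pos: [0.6103, -0.0703, 0.0695]
orientation: [-0.014, 1.0, -0.001, 0.002]
contact_force: [0.4, 0.6, -2.2]
width: 0.0489
```

>>> arm_command --pt "0 0 0.018 0 0.04" --pt "0 0 0 0 0.04" --pt "0 0 0 0 0.04"

```text
time_s: 28.23
ee_pos: [0.6079, -0.0718, 0.0493]
orientation: [-0.014, 1.0, 0.0, -0.001]
contact_force: [0.1, 0.2, -1.1]
width: 0.0492
```

Run:
```python
from h import *
st(); go(*pocket(5,5.5),.034,181.5)
d=get_image("wrist"); cv2.imwrite("pics/w22.png",d["image"][:,:,::-1])
```

```text
t 28.23 p [ 0.6079 -0.0718  0.0493] yaw -178.45 tilt [ 0.003  0.001 -1.   ] F [ 0.1  0.2 -1.1] w 0.0492 j [-0.249  0.502 -0.154  0.918 -0.    -0.276]
turn 0.05 then tool dx -0.0015 dy -0.0004 dz 0.0153  (in current axes dx -0.0015 dy -0.0004)
```

View pics/w22.png

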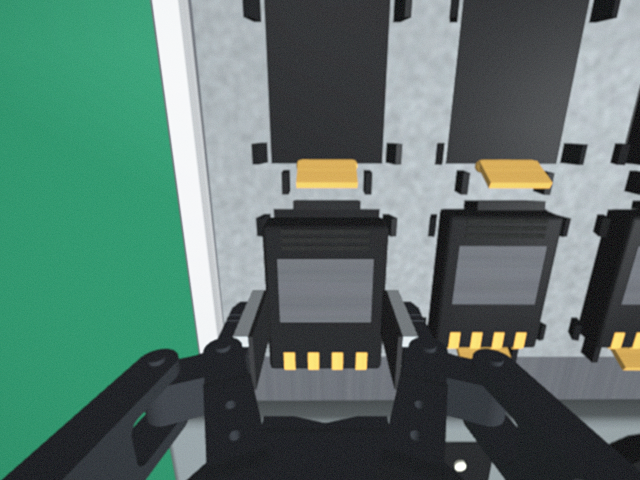

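Pack in hand is centred between lugs (263, 390; pack mid 325). Descend.

>>> arm_command --pt "-0.001 0 0.005 0 0.04" --pt "0 0 0.004 0 0.04" --pt "0 0 0.004 0 0.04" --pt "0 0 0.003 0 0.04" --pt "0 0 0 0 0.04" --pt "0 0 0 0 0.04"

```text
time_s: 28.78
ee_pos: [0.611, -0.0722, 0.0347]
orientation: [-0.014, 1.0, -0.0, 0.001]
contact_force: [1.4, -0.0, 2.3]
width: 0.0491
```

Run:
```python
from h import *
st(); go(*pocket(5,5.5),.034,181.5)
d=get_image("wrist"); cv2.imwrite("pics/w23.png",d["image"][:,:,::-1])
```

```text
t 28.78 p [ 0.611  -0.0722  0.0347] yaw -178.34 tilt [-0.002 -0.    -1.   ] F [ 1.4 -0.   2.3] w 0.0491 j [-0.248  0.518 -0.167  0.883  0.    -0.277]
turn 0.16 then tool dx 0.0015 dy 0.0001 dz 0.0007  (in current axes dx 0.0015 dy 0.0001)
```

View pics/w23.png

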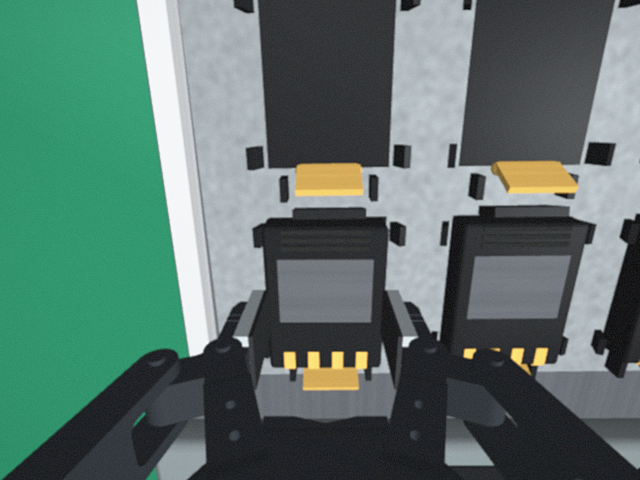

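>>> arm_command --pt "0 0 0.003 0 0.04" --pt "0 0 0 0 0.04" --pt "0 0 0 0 0.064" --pt "0 0 0 0 0.064" --pt "0 0 -0.015 0 0.064" --pt "0 0 -0.025 0 0.064" --pt "-0.008 0 0 0 0.0" --pt "-0.005 0 0 0 0.0" --pt "0 0 0 0 0.0" --pt "0 0 0 0 0.0"

```text
time_s: 29.67
ee_pos: [0.6223, -0.0715, 0.0697]
orientation: [-0.014, 1.0, 0.0, -0.001]
contact_force: [-0.6, -0.5, 0.4]
width: 0.0159
```

>>> arm_command --pt "0 0 0.014 0 0.0" --pt "0 0 0.01 0 0.0" --pt "0 0 0.004 0 0.0" --pt "0 0 0.003 0 0.0" --pt "0 0 0 0 0.0"

```text
time_s: 30.08
ee_pos: [0.6218, -0.0714, 0.0395]
orientation: [-0.014, 1.0, 0.0, -0.001]
contact_force: [-0.3, 0.2, 0.4]
width: -0.0001
```

>>> arm_command --pt "0 0 0.002 0 0.0" --pt "0 0 0.001 0 0.0" --pt "0 0 0 0 0.0"

```text
time_s: 30.33
ee_pos: [0.6225, -0.0715, 0.039]
orientation: [-0.014, 1.0, -0.0, 0.0]
contact_force: [-5.9, 1.7, 14.4]
width: -0.0
```

>>> arm_command --pt "0 0 -0.01 0 0.0" --pt "0 0 -0.03 0 0.03" --pt "0 0 -0.04 6.6 0.07" --pt "0 0 0 6.6 0.07" --pt "0 0 0 6.6 0.07" --pt "0 0 0 0 0.07" --pt "0 0 0 0 0.07"

```text
time_s: 30.92
ee_pos: [0.6229, -0.0717, 0.1171]
orientation: [0.156, 0.988, -0.0, 0.0]
contact_force: [-1.1, 0.3, 0.5]
width: 0.0698
```

Run:
```python
from h import *
d=get_image("top")
for p in packs(d): print(np.round(p,4))
st(); go(.511,-.3005,.065,161.8)
```

```text
[ 0.4063 -0.3224  9.9216 71.2717 52.016   0.4059 -0.3223  9.4604]
[  0.5096  -0.3006 -18.2422  72.5892  51.6166   0.5088  -0.3005 -15.4881]
t 30.97 p [ 0.6226 -0.0716  0.1167] yaw 162.03 tilt [ 0.001 -0.    -1.   ] F [-0.7 -0.   0.6] w 0.07 j [-0.243  0.471 -0.025  1.076 -0.     0.071]
turn 0.23 then tool dx 0.0345 dy -0.2523 dz 0.0517  (in current axes dx 0.0355 dy -0.2521)
```

>>> arm_command --pt "0.0044 -0.0315 0 0.2 0.07" --pt "0.0044 -0.0315 0 0 0.07" --pt "0.0044 -0.0315 0 0 0.07" --pt "0.0044 -0.0315 0 0 0.07" --pt "0.0044 -0.0315 0 0 0.07" --pt "0.0044 -0.0315 0 0 0.07" --pt "0.0044 -0.0315 0.01 0 0.07" --pt "0.0044 -0.0315 0.02 0 0.07" --pt "0 0 0.02 0 0.07" --pt "0 0 0 0 0.07"

```text
time_s: 31.8
ee_pos: [0.5068, -0.2997, 0.0628]
orientation: [0.16, 0.987, 0.002, -0.003]
contact_force: [0.1, 0.2, -1.1]
width: 0.0701
```

>>> arm_command --pt "0 0 0 0 0.07" --pt "0 0 0 0 0.07"

```text
time_s: 31.97
ee_pos: [0.5106, -0.2992, 0.0675]
orientation: [0.159, 0.987, 0.0, -0.0]
contact_force: [0.1, 0.3, 0.9]
width: 0.07
```

Run:
```python
from h import *
st(); go(.511,-.3005,.014,161.8)
d=get_image("wrist"); cv2.imwrite("pics/w24.png",d["image"][:,:,::-1])
```

```text
t 31.97 p [ 0.5106 -0.2992  0.0675] yaw 161.76 tilt [ 0.  0. -1.] F [0.1 0.3 0.9] w 0.07 j [-0.666  0.449 -0.192  0.931  0.    -0.347]
turn -0.04 then tool dx -0.0008 dy -0.0011 dz 0.0535  (in current axes dx -0.0008 dy -0.0011)
```

View pics/w24.png

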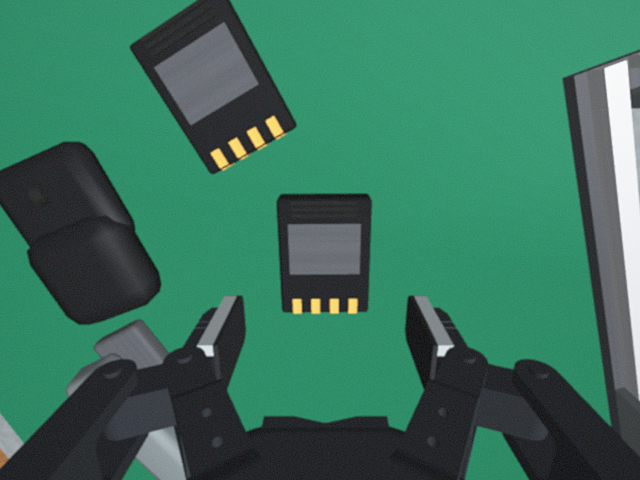

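>>> arm_command --pt "0.002 -0.001 0.01 0 0.07" --pt "0 0 0.02 0 0.07" --pt "0 0 0.012 0 0.07" --pt "0 0 0.01 0 0.07" --pt "0 0 0 0 0.07" --pt "0 0 0 0 0.04" --pt "0 0 0 0 0.04" --pt "0 0 0 0 0.04" --pt "0 0 0 0 0.04"

```text
time_s: 32.77
ee_pos: [0.5089, -0.3006, 0.0162]
orientation: [0.159, 0.987, -0.001, 0.001]
contact_force: [0.5, 0.7, 1.9]
width: 0.0497
```

Run:
```python
from h import *
st(); 
d=get_image("wrist"); crop(d,220,200,440,400,3,"pics/w25.png")
d=get_image("top"); leaf(d)
```

```text
t 32.77 p [ 0.5089 -0.3006  0.0162] yaw 161.66 tilt [-0.002 -0.001 -1.   ] F [0.5 0.7 1.9] w 0.0497 j [-0.669  0.499 -0.255  0.815  0.    -0.349]
leaf [ 67  19  17   9 105] [0.6381 0.0112 0.022 ]
leaf [ 99  18  16   9 108] [ 0.6415 -0.072   0.022 ]
leaf [ 36  20  16   9 103] [0.6345 0.0939 0.022 ]
leaf [102  53  11   6  50] [ 0.5529 -0.0744  0.022 ]
leaf [ 37  55  17   9 104] [0.5418 0.0901 0.022 ]
leaf [71 54 10  6 44] [0.5498 0.0083 0.022 ]
```

View pics/w25.png

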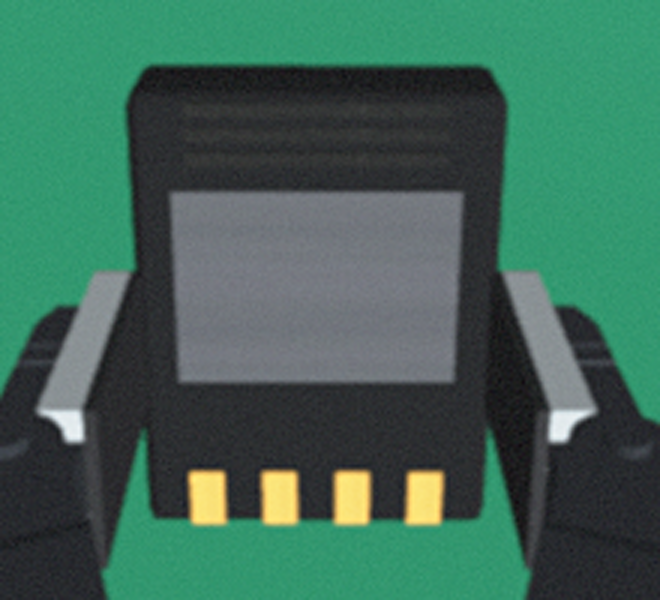

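>>> arm_command --pt "0 0 -0.02 0 0.04" --pt "0 0 -0.04 0 0.04" --pt "0 0 -0.03 -7 0.04" --pt "0 0 0 -7 0.04" --pt "0 0 0 -6.9 0.04" --pt "0 0 0 0 0.04" --pt "0 0 0 0 0.04"

```text
time_s: 33.45
ee_pos: [0.5079, -0.3, 0.105]
orientation: [-0.021, 1.0, 0.0, -0.0]
contact_force: [-0.2, 0.1, 0.6]
width: 0.0496
```

Run:
```python
from h import *
st(); go(.5178,.0068,.048,182.6)
```

```text
t 33.45 p [ 0.5079 -0.3     0.105 ] yaw -177.64 tilt [ 0.  0. -1.] F [-0.2  0.1  0.6] w 0.0496 j [-0.67   0.413 -0.147  1.011 -0.    -0.711]
turn -0.24 then tool dx -0.0239 dy 0.3061 dz 0.0570  (in current axes dx -0.0226 dy 0.3061)
```

>>> arm_command --pt "-0.0024 0.0306 0 -0.2 0.04" --pt "-0.0024 0.0306 0 0 0.04" --pt "-0.0024 0.0306 0 0 0.04" --pt "-0.0024 0.0306 0 0 0.04" --pt "-0.0024 0.0306 0 0 0.04" --pt "-0.0024 0.0306 0 0 0.04" --pt "-0.0024 0.0306 0 0 0.04" --pt "-0.0024 0.0306 0 0 0.04" --pt "-0.0024 0.0306 0 0 0.04" --pt "-0.0023 0.0306 0 0 0.04"

```text
time_s: 34.28
ee_pos: [0.5167, 0.0082, 0.1045]
orientation: [-0.022, 1.0, 0.0, -0.001]
contact_force: [0.2, 0.4, -1.1]
width: 0.0496
```

>>> arm_command --pt "0 0 0.02 0 0.04" --pt "0 0 0.02 0 0.04" --pt "0 0 0.017 0 0.04" --pt "0 0 0 0 0.04" --pt "0 0 0 0 0.04"

```text
time_s: 34.7
ee_pos: [0.5159, 0.0069, 0.047]
orientation: [-0.023, 1.0, 0.0, -0.002]
contact_force: [0.3, 0.7, -0.8]
width: 0.0498
```

Run:
```python
from h import *
st(); go(.5178,.0068,.032,182.6)
d=get_image("wrist"); cv2.imwrite("pics/w26.png",d["image"][:,:,::-1])
```

```text
t 34.7 p [0.5159 0.0069 0.047 ] yaw -177.35 tilt [ 0.004  0.001 -1.   ] F [ 0.3  0.7 -0.8] w 0.0498 j [-0.142  0.346 -0.413  0.816 -0.    -0.188]
turn 0.05 then tool dx -0.0019 dy -0.0002 dz 0.0150  (in current axes dx -0.0019 dy -0.0002)
```

View pics/w26.png

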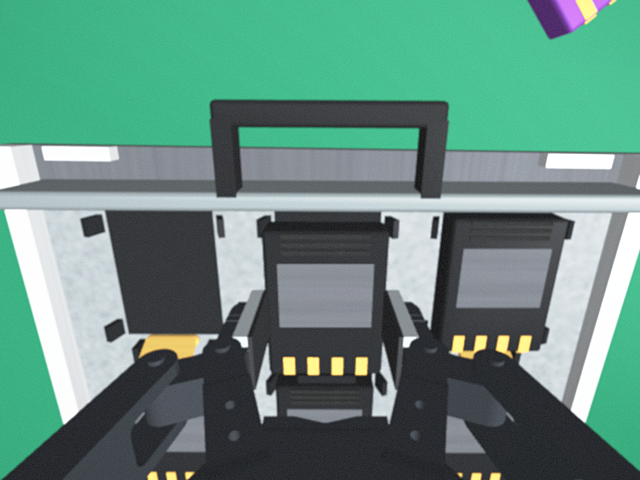

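>>> arm_command --pt "-0.001 0.0005 0.005 0 0.04" --pt "0 0 0.004 0 0.04" --pt "0 0 0.004 0 0.04" --pt "0 0 0.003 0 0.04" --pt "0 0 0 0 0.04" --pt "0 0 0 0 0.04"

```text
time_s: 35.25
ee_pos: [0.5192, 0.007, 0.0323]
orientation: [-0.024, 1.0, -0.0, 0.001]
contact_force: [0.5, -0.9, 0.8]
width: 0.0495
```

Run:
```python
from h import *
st(); go(.5178,.0068,.032,182.6)
d=get_image("wrist"); cv2.imwrite("pics/w27.png",d["image"][:,:,::-1])
```

```text
t 35.25 p [0.5192 0.007  0.0323] yaw -177.27 tilt [-0.002 -0.    -1.   ] F [ 0.5 -0.9  0.8] w 0.0495 j [-0.141  0.365 -0.427  0.777 -0.    -0.189]
turn 0.13 then tool dx 0.0014 dy -0.0001 dz 0.0003  (in current axes dx 0.0014 dy -0.0001)
```

View pics/w27.png

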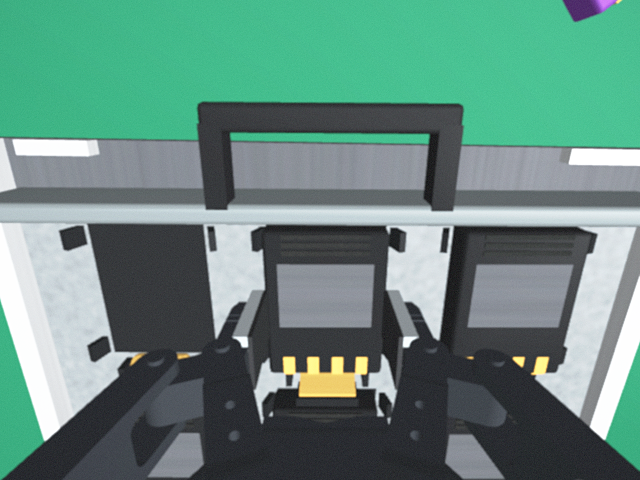

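>>> arm_command --pt "0 0 0.003 0 0.04" --pt "0 0 0 0 0.04" --pt "0 0 0 0 0.064" --pt "0 0 0 0 0.064" --pt "0 0 -0.015 0 0.064" --pt "0 0 -0.025 0 0.064" --pt "-0.008 0 0 0 0.0" --pt "-0.005 0 0 0 0.0" --pt "0 0 0 0 0.0" --pt "0 0 0 0 0.0"

```text
time_s: 36.13
ee_pos: [0.5309, 0.0079, 0.0679]
orientation: [-0.024, 1.0, 0.0, -0.001]
contact_force: [-0.2, 0.2, -0.8]
width: 0.0159
```

>>> arm_command --pt "0 0 0.013 0 0.0" --pt "0 0 0.01 0 0.0" --pt "0 0 0.004 0 0.0" --pt "0 0 0.002 0 0.0" --pt "0 0 0 0 0.0"

```text
time_s: 36.55
ee_pos: [0.53, 0.008, 0.0394]
orientation: [-0.024, 1.0, 0.0, -0.001]
contact_force: [0.3, -0.2, 0.2]
width: 0.0002
```

>>> arm_command --pt "0 0 0.002 0 0.0" --pt "0 0 0.001 0 0.0" --pt "0 0 0 0 0.0"

```text
time_s: 36.8
ee_pos: [0.5306, 0.0079, 0.039]
orientation: [-0.024, 1.0, -0.0, -0.0]
contact_force: [-7.9, 1.4, 20.7]
width: 0.0001
```

>>> arm_command --pt "0 0 -0.01 0 0.0" --pt "0 0 -0.03 -1 0.03" --pt "0 0 -0.04 -6 0.07" --pt "0 0 0 0 0.07" --pt "0 -0.03 0 0 0.07" --pt "0 -0.03 0 0 0.07" --pt "0 0 0 0 0.07"

```text
time_s: 37.38
ee_pos: [0.5434, -0.0553, 0.1177]
orientation: [-0.083, 0.997, -0.002, 0.001]
contact_force: [0.6, -0.8, 0.1]
width: 0.0696
```

Run:
```python
from h import *
d=get_image("top"); leaf(d)
for p in packs(d): print(np.round(p,4))
st(); go(.4045,-.3225,.065,189.9)
```

```text
leaf [ 67  17  17   9 105] [0.6429 0.0115 0.022 ]
leaf [ 36  18  16   9 106] [0.6396 0.0935 0.022 ]
leaf [ 37  53  16   9 103] [0.547  0.0904 0.022 ]
leaf [68 52 12  9 73] [0.5508 0.0131 0.022 ]
[ 0.4063 -0.3224  9.9216 71.2717 52.016   0.4058 -0.3222 10.0698]
t 37.43 p [ 0.5424 -0.0534  0.1172] yaw -170.45 tilt [-0.001 -0.001 -1.   ] F [-0.6 -0.  -1. ] w 0.0697 j [-0.245  0.322 -0.25   0.997 -0.    -0.412]
turn -0.35 then tool dx 0.1821 dy -0.2414 dz 0.0522  (in current axes dx 0.1806 dy -0.2425)
```

>>> arm_command --pt "0.0202 -0.0268 0 -0.3 0.07" --pt "0.0202 -0.0268 0 0 0.07" --pt "0.0202 -0.0268 0 0 0.07" --pt "0.0202 -0.0268 0 0 0.07" --pt "0.0202 -0.0268 0 0 0.07" --pt "0.0202 -0.0268 0 0 0.07" --pt "0.0202 -0.0268 0 0 0.07" --pt "0.0202 -0.0268 0.01 0 0.07" --pt "0.0202 -0.0268 0.02 0 0.07" --pt "0 0 0.02 0 0.07"

```text
time_s: 38.27
ee_pos: [0.4036, -0.3256, 0.0675]
orientation: [-0.085, 0.996, -0.002, 0.001]
contact_force: [0.6, 0.1, 0.2]
width: 0.0702
```

>>> arm_command --pt "0 0 0 0 0.07" --pt "0 0 0 0 0.07" --pt "0 0 0 0 0.07"

```text
time_s: 38.52
ee_pos: [0.4049, -0.3194, 0.0676]
orientation: [-0.088, 0.996, 0.0, 0.0]
contact_force: [-0.7, 0.2, -0.3]
width: 0.07
```

Run:
```python
from h import *
st(); go(.4045,-.3225,.014,189.9)
d=get_image("wrist"); cv2.imwrite("pics/w28.png",d["image"][:,:,::-1])
d=get_image("top"); leaf(d)
crop(d,270,195,430,305,5,"pics/a6.png")
```

```text
t 38.52 p [ 0.4049 -0.3194  0.0676] yaw -169.88 tilt [-0.     0.001 -1.   ] F [-0.7  0.2 -0.3] w 0.07 j [-0.824  0.32  -0.391  0.86   0.    -1.001]
turn 0.22 then tool dx 0.0009 dy -0.0030 dz 0.0536  (in current axes dx 0.0009 dy -0.0029)
leaf [ 99  15  16  10 107] [ 0.6469 -0.0722  0.022 ]
leaf [ 67  17  17   9 106] [0.6428 0.0114 0.022 ]
leaf [ 36  18  16   9 106] [0.6396 0.0935 0.022 ]
leaf [102  51  10   6  43] [ 0.5578 -0.0734  0.022 ]
leaf [ 37  53  16   9 103] [0.547  0.0904 0.022 ]
leaf [ 68  52  17   9 104] [0.5504 0.0071 0.022 ]
```

View pics/w28.png

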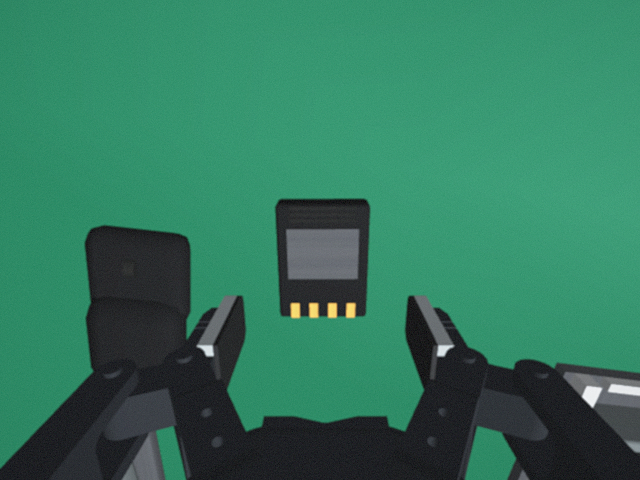

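View pics/a6.png

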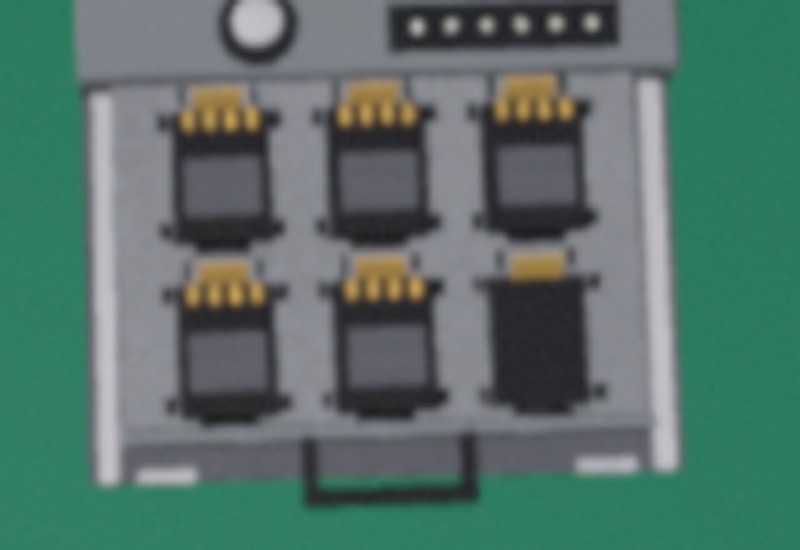

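>>> arm_command --pt "0.001 -0.001 0.01 0 0.07" --pt "0 0 0.02 0 0.07" --pt "0 0 0.012 0 0.07" --pt "0 0 0.01 0 0.07" --pt "0 0 0 0 0.07" --pt "0 0 0 0 0.04" --pt "0 0 0 0 0.04" --pt "0 0 0 0 0.04" --pt "0 0 0 0 0.04"

```text
time_s: 39.37
ee_pos: [0.4042, -0.3222, 0.016]
orientation: [-0.088, 0.996, -0.001, 0.001]
contact_force: [1.2, 0.0, 2.0]
width: 0.0498
```

Run:
```python
from h import *
st(); 
d=get_image("wrist"); crop(d,220,200,440,400,3,"pics/w29.png")
```

```text
t 39.37 p [ 0.4042 -0.3222  0.016 ] yaw -169.94 tilt [-0.001 -0.002 -1.   ] F [1.2 0.  2. ] w 0.0498 j [-0.828  0.382 -0.451  0.736  0.    -1.004]
```

View pics/w29.png

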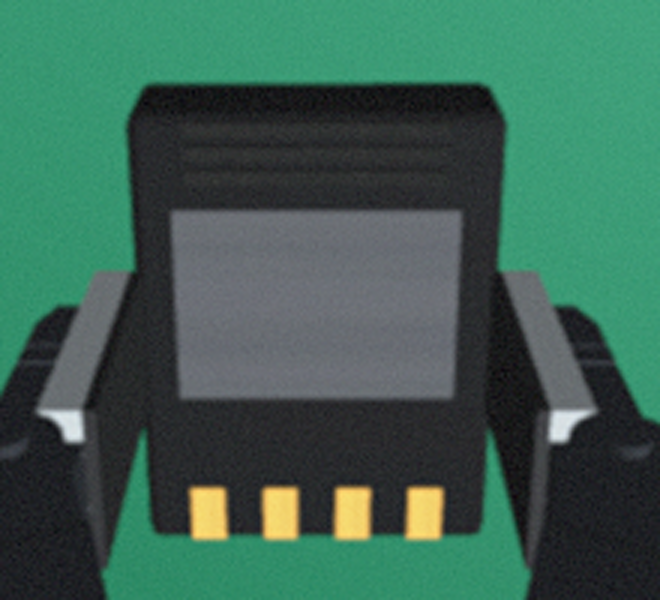

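>>> arm_command --pt "0 0 -0.02 0 0.04" --pt "0 0 -0.04 0 0.04" --pt "0 0 -0.03 3.9 0.04" --pt "0 0 0 3.7 0.04" --pt "0 0 0 0 0.04" --pt "0 0 0 0 0.04"

```text
time_s: 39.92
ee_pos: [0.4035, -0.3215, 0.1052]
orientation: [-0.022, 1.0, -0.0, 0.0]
contact_force: [-0.4, 0.2, -1.3]
width: 0.0499
```

Run:
```python
from h import *
st(); go(.5229,-.0738,.048,182.4)
```

```text
t 39.92 p [ 0.4035 -0.3215  0.1052] yaw -177.45 tilt [-0. -0. -1.] F [-0.4  0.2 -1.3] w 0.0499 j [-0.828  0.282 -0.34   0.949 -0.    -0.873]
turn 0.15 then tool dx -0.1297 dy 0.2425 dz 0.0572  (in current axes dx -0.1303 dy 0.2422)
```

>>> arm_command --pt "-0.0144 0.0269 0 0.1 0.04" --pt "-0.0144 0.0269 0 0 0.04" --pt "-0.0144 0.0269 0 0 0.04" --pt "-0.0144 0.0269 0 0 0.04" --pt "-0.0144 0.0269 0 0 0.04" --pt "-0.0144 0.0269 0 0 0.04" --pt "-0.0144 0.0269 0 0 0.04" --pt "-0.0144 0.0269 0 0 0.04" --pt "-0.0144 0.0269 0 0 0.04" --pt "0 0 0.01 0 0.04"

```text
time_s: 40.75
ee_pos: [0.525, -0.0703, 0.095]
orientation: [-0.024, 1.0, 0.001, 0.001]
contact_force: [0.4, -0.0, -0.2]
width: 0.0493
```

>>> arm_command --pt "0 0 0.02 0 0.04" --pt "0 0 0.02 0 0.04" --pt "0 0 0.007 0 0.04" --pt "0 0 0 0 0.04" --pt "0 0 0 0 0.04"

```text
time_s: 41.17
ee_pos: [0.522, -0.0745, 0.0473]
orientation: [-0.021, 1.0, 0.0, -0.001]
contact_force: [0.9, 0.3, -0.0]
width: 0.0498
```

Run:
```python
from h import *
st(); go(.5229,-.0738,.032,182.4)
d=get_image("wrist"); cv2.imwrite("pics/w30.png",d["image"][:,:,::-1])
```

```text
t 41.17 p [ 0.522  -0.0745  0.0473] yaw -177.65 tilt [ 0.003  0.001 -1.   ] F [ 0.9  0.3 -0. ] w 0.0498 j [-0.294  0.364 -0.385  0.825 -0.    -0.335]
turn -0.05 then tool dx -0.0009 dy 0.0006 dz 0.0153  (in current axes dx -0.0009 dy 0.0007)
```

View pics/w30.png

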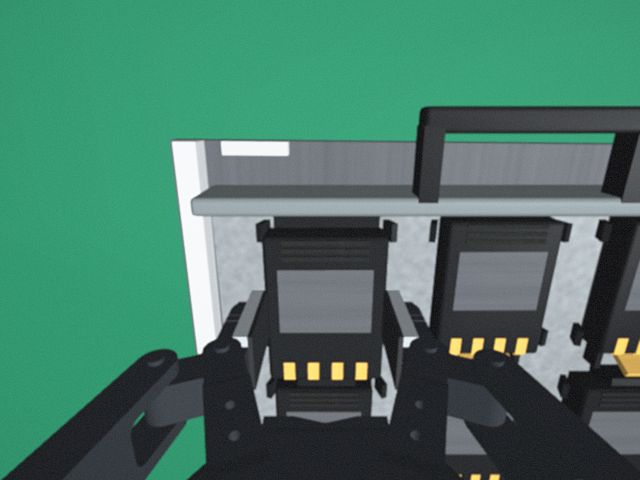

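>>> arm_command --pt "-0.001 0.0005 0.005 0 0.04" --pt "0 0 0.004 0 0.04" --pt "0 0 0.004 0 0.04" --pt "0 0 0.003 0 0.04" --pt "0 0 0 0 0.04" --pt "0 0 0 0 0.04"

```text
time_s: 41.72
ee_pos: [0.524, -0.074, 0.032]
orientation: [-0.021, 1.0, -0.0, -0.0]
contact_force: [-2.2, -1.0, -0.5]
width: 0.0494
```

Run:
```python
from h import *
st()
d=get_image("wrist"); cv2.imwrite("pics/w31.png",d["image"][:,:,::-1])
```

```text
t 41.72 p [ 0.524 -0.074  0.032] yaw -177.65 tilt [ 0. -0. -1.] F [-2.2 -1.  -0.5] w 0.0494 j [-0.292  0.383 -0.4    0.788 -0.    -0.333]
```

View pics/w31.png

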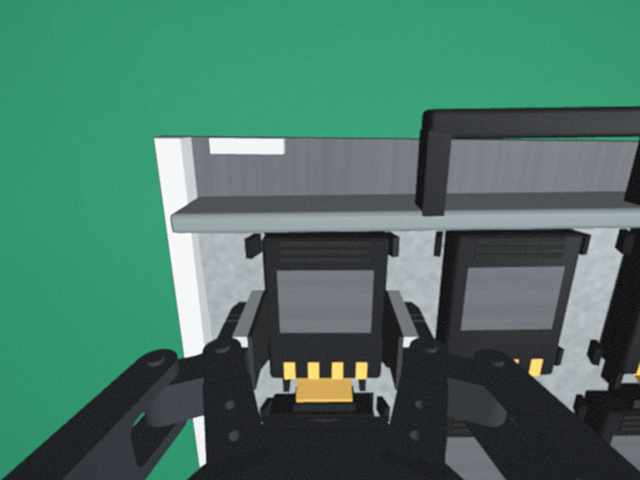

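>>> arm_command --pt "0 0 0.003 0 0.04" --pt "0 0 0 0 0.04" --pt "0 0 0 0 0.064" --pt "0 0 0 0 0.064" --pt "0 0 -0.015 0 0.064" --pt "0 0 -0.025 0 0.064" --pt "-0.01 0 0 0 0.0" --pt "-0.005 0 0 0 0.0" --pt "0 0 0 0 0.0" --pt "0 0 0 0 0.0"

```text
time_s: 42.6
ee_pos: [0.5389, -0.073, 0.0683]
orientation: [-0.021, 1.0, 0.0, -0.0]
contact_force: [-1.5, 0.8, 0.2]
width: 0.0153
```

>>> arm_command --pt "0 0 0.013 0 0.0" --pt "0 0 0.01 0 0.0" --pt "0 0 0.004 0 0.0" --pt "0 0 0.003 0 0.0" --pt "0 0 0.001 0 0.0" --pt "0 0 0 0 0.0"

```text
time_s: 43.1
ee_pos: [0.5372, -0.0727, 0.039]
orientation: [-0.021, 1.0, 0.0, -0.001]
contact_force: [-7.8, 1.6, 15.5]
width: 0.0002
```

Seated at the same height. Lift clear and look at the whole tray.

>>> arm_command --pt "0 0 -0.01 0 0.0" --pt "0 0 -0.03 0 0.0" --pt "0 0 -0.04 0 0.0" --pt "0 -0.04 -0.02 0 0.0" --pt "0 -0.04 0 0 0.0" --pt "0 -0.04 0 0 0.0" --pt "0 -0.02 0 0 0.0" --pt "0 0 0 0 0.0"

```text
time_s: 43.77
ee_pos: [0.5451, -0.215, 0.1369]
orientation: [-0.018, 1.0, -0.001, 0.001]
contact_force: [0.2, 0.3, -0.1]
width: 0.0002
```

Run:
```python
from h import *
st()
d=get_image("top"); crop(d,270,195,430,305,5,"pics/a7.png"); cv2.imwrite("pics/top7.png",d["image"][:,:,::-1])
D=d["depth"]; z=np.zeros((480,640))
for (u,v) in [(315,236),(346,235),(377,234),(315,270),(346,270),(377,268)]:
  K=d["intrinsics"]; r=R.from_quat(d["attitude"])
  o=[]
  for dv in (-10,-5,0,5,9):
    dd=np.median(D[v+dv,u-2:u+3]); p=np.array(d["origin"])+r.apply([(u-K[0,2])/K[0,0]*dd,(v+dv-K[1,2])/K[1,1]*dd,dd]); o.append(round(p[2]*1000,1))
  print((u,v),o)
s=get_image("scene"); crop(s,230,190,390,310,5,"pics/s7.png")
```

```text
t 43.77 p [ 0.5451 -0.215   0.1369] yaw -177.93 tilt [-0.001 -0.002 -1.   ] F [ 0.2  0.3 -0.1] w 0.0002 j [-5.120e-01  3.810e-01 -1.130e-01  1.075e+00 -1.000e-03 -5.480e-01]
(315, 236) [np.float64(29.9), np.float64(28.5), np.float64(33.7), np.float64(30.9), np.float64(12.6)]
(346, 235) [np.float64(32.9), np.float64(28.7), np.float64(34.0), np.float64(31.4), np.float64(15.0)]
(377, 234) [np.float64(32.8), np.float64(33.7), np.float64(31.7), np.float64(23.1), np.float64(31.2)]
(315, 270) [np.float64(27.4), np.float64(34.2), np.float64(30.4), np.float64(32.1), np.float64(39.7)]
(346, 270) [np.float64(29.2), np.float64(30.3), np.float64(31.8), np.float64(31.0), np.float64(42.6)]
(377, 268) [np.float64(31.8), np.float64(32.4), np.float64(31.8), np.float64(29.5), np.float64(43.4)]
```

View pics/a7.png

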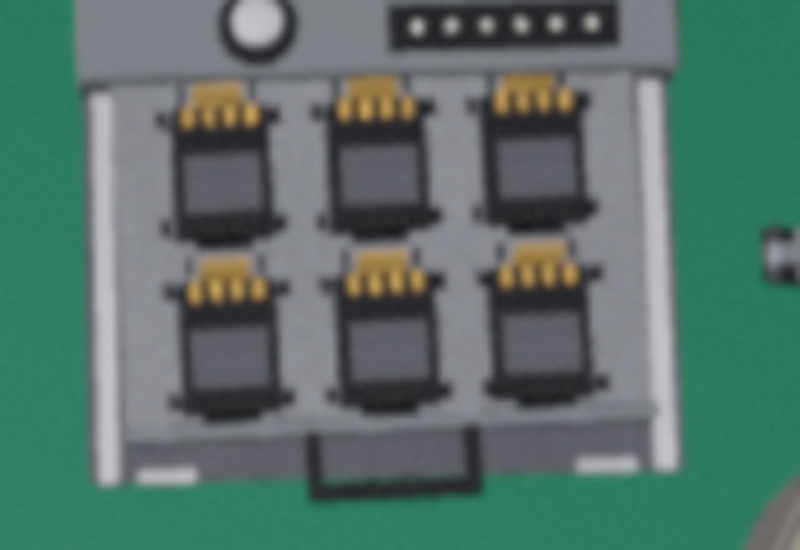

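View pics/top7.png

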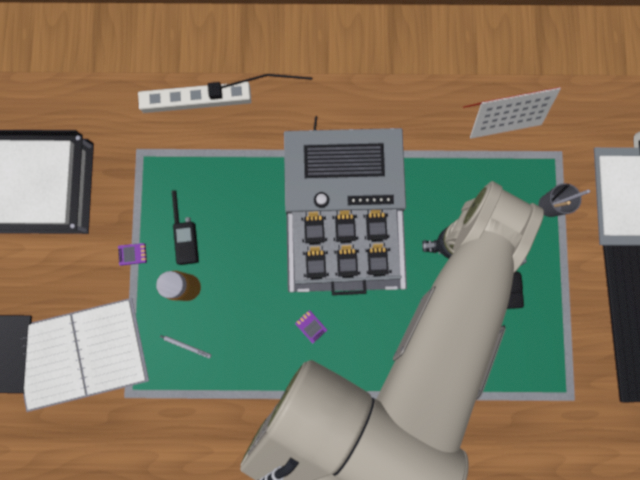

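View pics/s7.png

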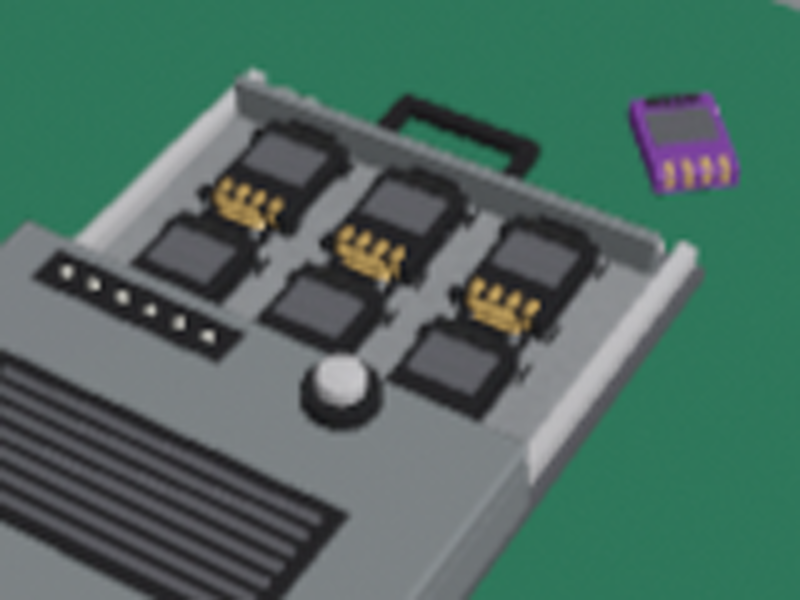

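Run:
```python
from h import *
st()
d=get_image("top")
a,b,c=[ray(d,270+u/5,195+v/5,.042) for u,v in [(318,494),(474,487),(395,490)]]
print(a,b,c, np.degrees(np.arctan2(-(a-b)[0],(a-b)[1])))
go(c[0],c[1],.1,92.2)
```

```text
t 43.87 p [ 0.5443 -0.211   0.1364] yaw -177.76 tilt [ 0.001  0.001 -1.   ] F [-0.6 -0.7  0.6] w 0.0001 j [-0.508  0.379 -0.116  1.076  0.    -0.547]
[0.43829414 0.04030495 0.042     ] [ 0.44235424 -0.03956204  0.042     ] [0.44057561 0.00088992 0.042     ] 2.9101738413885037
turn 90.12 then tool dx 0.2147 dy -0.0954 dz 0.0363  (in current axes dx 0.0950 dy 0.2149)
```

>>> arm_command --pt "0 0 0 7 0.0" --pt "0 0 0 7 0.0" --pt "0 0 0 7 0.026" --pt "0 0 0 7 0.026" --pt "0 0 0 7 0.026" --pt "0 0 0 7 0.026" --pt "0 0 0 7 0.026" --pt "0 0 0 7 0.026" --pt "0 0 0 7 0.026" --pt "0 0 0 7 0.026"

```text
time_s: 44.75
ee_pos: [0.5445, -0.2083, 0.1366]
orientation: [0.558, 0.83, 0.0, -0.0]
contact_force: [-0.0, 0.1, -0.1]
width: 0.0259
```

>>> arm_command --pt "0 0 0 7 0.026" --pt "0 0 0 7 0.026" --pt "0 0 0 6 0.026" --pt "0.0268 -0.0119 0 0 0.026" --pt "0.0268 -0.0119 0 0 0.026" --pt "0.0268 -0.0119 0 0 0.026" --pt "0.0268 -0.0119 0 0 0.026" --pt "0.0268 -0.0119 0 0 0.026" --pt "0.0268 -0.0119 0 0 0.026" --pt "0.0268 -0.0119 0 0 0.026"

```text
time_s: 45.58
ee_pos: [0.4522, -0.0237, 0.1366]
orientation: [0.692, 0.722, -0.0, -0.0]
contact_force: [-0.0, 0.2, -0.1]
width: 0.0264
```

>>> arm_command --pt "0.0268 -0.0119 0.01 0 0.026" --pt "0 0 0.02 0 0.026" --pt "0 0 0.015 0 0.026" --pt "0 0 0 0 0.026" --pt "0 0 0 0 0.026"

```text
time_s: 46.0
ee_pos: [0.4395, 0.0012, 0.0914]
orientation: [0.692, 0.722, -0.001, -0.001]
contact_force: [0.8, -0.0, 0.1]
width: 0.0259
```

Run:
```python
from h import *
st(); go(.4405,.001,.03,92.2)
d=get_image("wrist"); cv2.imwrite("pics/w32.png",d["image"][:,:,::-1])
```

```text
t 46.0 p [0.4395 0.0012 0.0914] yaw 92.47 tilt [ 0.001 -0.002 -1.   ] F [ 0.8 -0.   0.1] w 0.0259 j [-0.18   0.162 -0.536  0.874  0.     1.347]
turn 0.27 then tool dx -0.0003 dy 0.0010 dz 0.0614  (in current axes dx -0.0003 dy 0.0010)
```

View pics/w32.png

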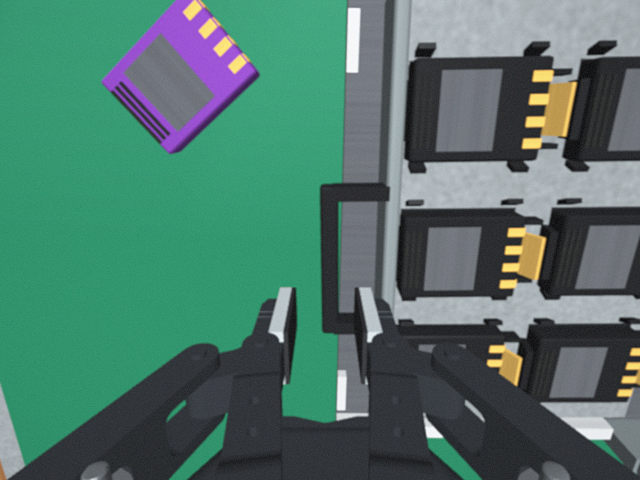

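>>> arm_command --pt "0 0.001 0.02 0 0.026" --pt "0 0 0.02 0 0.026" --pt "0 0 0.012 0 0.026" --pt "0 0 0.009 0 0.026" --pt "0 0 0 0 0.026" --pt "0 0 0 0 0.0" --pt "0 0 0 0 0.0" --pt "0 0 0 0 0.0" --pt "0 0 0 0 0.0"

```text
time_s: 46.8
ee_pos: [0.4424, -0.0001, 0.0316]
orientation: [0.692, 0.722, 0.0, 0.001]
contact_force: [-1.2, 0.9, 2.7]
width: 0.0087
```

Run:
```python
from h import *
st(); print(.654-.030)
```

```text
t 46.8 p [ 4.424e-01 -1.000e-04  3.160e-02] yaw 92.37 tilt [-0.     0.001 -1.   ] F [-1.2  0.9  2.7] w 0.0087 j [-0.182  0.241 -0.614  0.715  0.     1.347]
0.624
```

>>> arm_command --pt "0 0.008 0 0.2 0.0" --pt "0 0.015 0 0.2 0.0" --pt "0 0.018 0 0.2 0.0" --pt "0 0.018 0 0 0.0" --pt "0 0.018 0 0 0.0" --pt "0 0.018 0 0 0.0" --pt "0 0.018 0 0 0.0" --pt "0 0.018 0 0 0.0" --pt "0 0.018 0 0 0.0" --pt "0 0.01 0 0 0.0"

```text
time_s: 47.63
ee_pos: [0.6018, 0.0055, 0.0316]
orientation: [0.696, 0.718, 0.0, -0.0]
contact_force: [-6.5, 1.0, 9.5]
width: 0.0084
```

Run:
```python
from h import *
st(); go(.624,.0095,.0316,91.6)
```

```text
t 47.63 p [0.6018 0.0055 0.0316] yaw 91.75 tilt [ 0.  0. -1.] F [-6.5  1.   9.5] w 0.0084 j [-1.240e-01  5.010e-01 -2.060e-01  8.640e-01  1.000e-03  1.416e+00]
turn 0.15 then tool dx 0.0034 dy 0.0223 dz -0.0000  (in current axes dx 0.0033 dy 0.0223)
```

>>> arm_command --pt "0 0.008 -0.001 0 0.0" --pt "0 0.006 -0.001 0 0.0" --pt "0 0.004 0 0 0.0" --pt "0 0 0 0 0.0"

```text
time_s: 47.97
ee_pos: [0.619, 0.006, 0.0322]
orientation: [0.696, 0.718, 0.0, -0.0]
contact_force: [0.7, 2.1, -6.0]
width: 0.0087
```

>>> arm_command --pt "0 0.003 0 0 0.0" --pt "0 0.002 0 0 0.0" --pt "0 0 0 0 0.0"

```text
time_s: 48.22
ee_pos: [0.6233, 0.006, 0.0324]
orientation: [0.696, 0.718, -0.0, -0.0]
contact_force: [-2.0, 2.8, -4.1]
width: 0.0087
```

>>> arm_command --pt "0 0.002 0 0 0.0" --pt "0 0.002 0 0 0.0" --pt "0 0.002 0 0 0.0" --pt "0 0 0 0 0.0"

```text
time_s: 48.55
ee_pos: [0.6243, 0.0062, 0.0316]
orientation: [0.696, 0.718, -0.004, -0.004]
contact_force: [-14.0, 1.7, 2.2]
width: 0.0084
```

>>> arm_command --pt "0 0.003 0 0 0.0" --pt "0 0 0 0 0.0" --pt "0 0 0 0 0.0"

```text
time_s: 48.8
ee_pos: [0.6244, 0.0062, 0.0316]
orientation: [0.696, 0.718, -0.006, -0.005]
contact_force: [-21.6, 0.6, 8.3]
width: 0.0085
```

Run:
```python
from h import *
st()
d=get_image("wrist"); cv2.imwrite("pics/w33.png",d["image"][:,:,::-1])
```

```text
t 48.8 p [0.6244 0.0062 0.0316] yaw 91.73 tilt [ 0.    -0.015 -1.   ] F [-21.6   0.6   8.3] w 0.0085 j [-0.117  0.549 -0.122  0.915 -0.002  1.423]
```

View pics/w33.png

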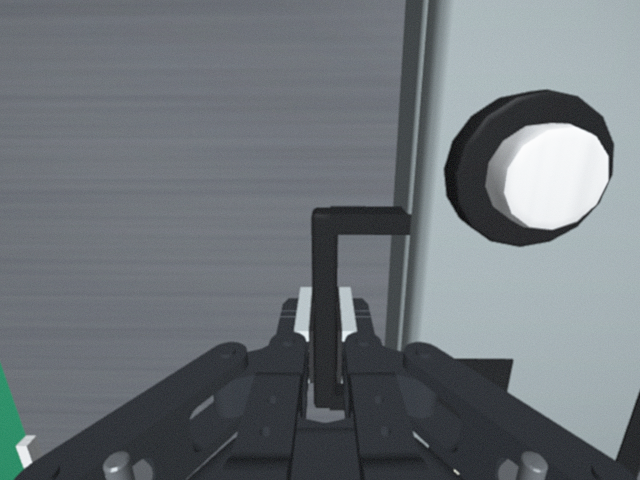

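>>> arm_command --pt "0 -0.004 0 0 0.0" --pt "0 -0.004 0 0 0.0" --pt "0 0 0 0 0.0"

```text
time_s: 49.1
ee_pos: [0.6241, 0.0055, 0.0329]
orientation: [0.696, 0.718, -0.0, 0.0]
contact_force: [-4.0, 0.7, -3.8]
width: 0.0085
```

>>> arm_command --pt "0 0 0 0 0.024" --pt "0 0 0 0 0.024" --pt "0 0 0 0 0.024" --pt "0 0 -0.01 0 0.024" --pt "0 0 -0.03 0 0.024" --pt "0 0 -0.04 0 0.0" --pt "0 0 -0.02 0 0.0" --pt "0 0 0 0 0.0"

```text
time_s: 49.77
ee_pos: [0.629, 0.0053, 0.1402]
orientation: [0.696, 0.718, 0.004, 0.005]
contact_force: [1.3, 0.3, -0.3]
width: 0.0003
```

Run:
```python
from h import *
st()
d=get_image("wrist"); cv2.imwrite("pics/w34.png",d["image"][:,:,::-1])
d=get_image("top"); crop(d,270,115,430,305,3,"pics/a8.png")
d=get_image("scene"); crop(d,180,190,390,350,3.5,"pics/s8.png")
```

```text
t 49.77 p [0.629  0.0053 0.1402] yaw 91.76 tilt [-0.002  0.012 -1.   ] F [ 1.3  0.3 -0.3] w 0.0003 j [-0.119  0.45   0.002  1.111 -0.     1.421]
```

View pics/w34.png

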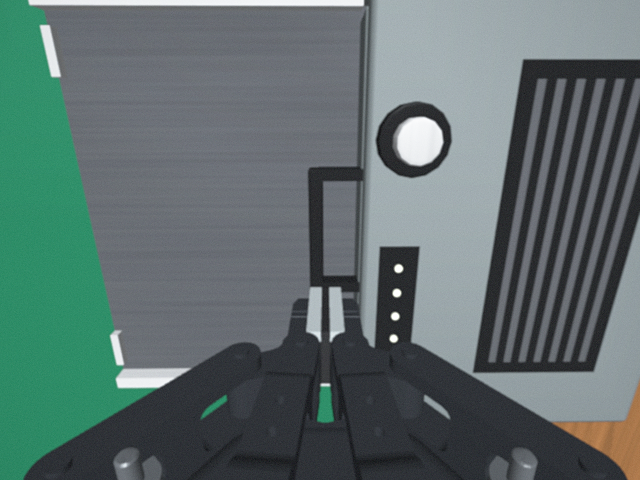

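View pics/a8.png

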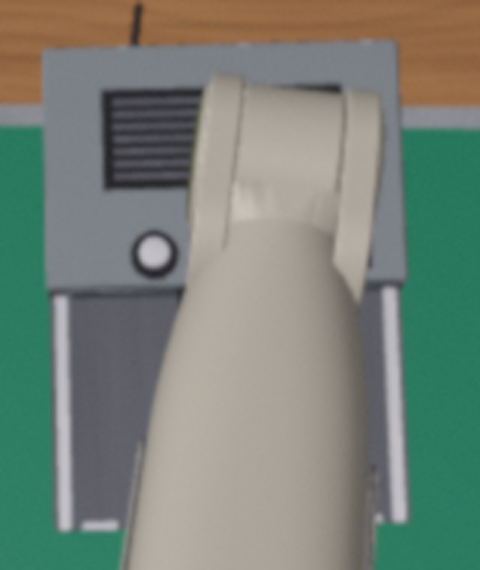

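Run:
```python
from h import *
d=get_image("top")
im=d["image"][190:210,310:335]; m=(im.min(2)>170); v,u=np.argwhere(m).mean(0); print(m.sum(),u+310,v+190); p=ray(d,u+310,v+190,.071); print(p)
w=get_image("wrist"); im=w["image"][90:190,360:470]; m=(im.min(2)>200); v,u=np.argwhere(m).mean(0); print(m.sum(),u+360,v+90,ray(w,u+360,v+90,.071))
D=w["depth"][int(v+90),int(u+360)]; K=w["intrinsics"]; print("z",(np.array(w["origin"])+R.from_quat(w["attitude"]).apply([(u+360-K[0,2])/K[0,0]*D,(v+90-K[1,2])/K[1,1]*D,D])))
st(); go(p[0],p[1],.095,91.7)
```

```text
54 320.7962962962963 198.57407407407408
[0.68017834 0.07456389 0.071     ]
1819 434.41121495327104 143.3067619571193 [0.68059435 0.07425273 0.071     ]
z [0.67756434 0.07490124 0.08108329]
t 50.02 p [0.6239 0.0059 0.1317] yaw 91.75 tilt [ 0.    -0.002 -1.   ] F [-0.8  0.6 -0.7] w 0.0001 j [-0.119  0.457 -0.009  1.107 -0.     1.421]
turn 0.05 then tool dx 0.0670 dy 0.0582 dz 0.0367  (in current axes dx 0.0669 dy 0.0583)
```

>>> arm_command --pt "0.0223 0.0194 0 0 0.0" --pt "0.0223 0.0194 0 0 0.0" --pt "0.0223 0.0194 0.01 0 0.0" --pt "0 0 0.015 0 0.0" --pt "0 0 0.01 0 0.0" --pt "0 0 0 0 0.0" --pt "0 0 0 0 0.0"

```text
time_s: 50.6
ee_pos: [0.679, 0.074, 0.0958]
orientation: [0.696, 0.718, -0.002, -0.002]
contact_force: [-1.1, 0.6, 0.8]
width: 0.0003
```

Run:
```python
from h import *
st();go(.6802,.0744,.08,91.7)
w=get_image("wrist");cv2.imwrite("pics/w35.png",w["image"][:,:,::-1])
```

```text
t 50.6 p [0.679  0.074  0.0958] yaw 91.72 tilt [-0.    -0.004 -1.   ] F [-1.1  0.6  0.8] w 0.0003 j [-0.009  0.593  0.125  1.108 -0.     1.532]
turn 0.02 then tool dx 0.0004 dy 0.0012 dz 0.0158  (in current axes dx 0.0004 dy 0.0012)
```

View pics/w35.png

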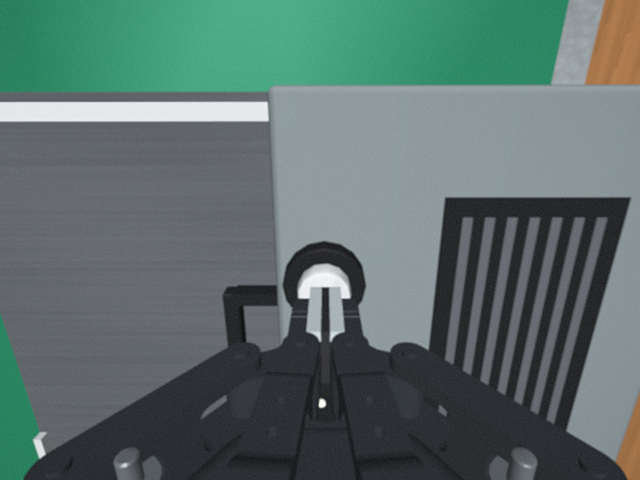

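Over the button. Press down gently.

>>> arm_command --pt "0 0 0.006 0 0.0" --pt "0 0 0.004 0 0.0" --pt "0 0 0.003 0 0.0" --pt "0 0 0 0 0.0"

```text
time_s: 50.98
ee_pos: [0.6814, 0.0738, 0.0852]
orientation: [0.696, 0.718, 0.0, 0.001]
contact_force: [-0.5, -1.8, 4.1]
width: -0.0005
```

>>> arm_command --pt "0 0 0.003 0 0.0" --pt "0 0 0.003 0 0.0" --pt "0 0 0.001 0 0.0" --pt "0 0 0 0 0.0"

```text
time_s: 51.32
ee_pos: [0.6816, 0.0738, 0.0837]
orientation: [0.696, 0.718, 0.001, 0.002]
contact_force: [-9.0, -3.0, 26.4]
width: -0.0
```

>>> arm_command --pt "0 0 -0.008 0 0.0" --pt "0 0 -0.02 0 0.0" --pt "0 0 -0.04 0 0.0" --pt "0 -0.03 -0.02 0 0.0" --pt "0 -0.04 0 0 0.0" --pt "0.03 -0.03 0 0 0.0" --pt "0.04 -0.03 0 0 0.0" --pt "0.04 0 0 0 0.0" --pt "0.04 0 0 0 0.0" --pt "0 0 0 0 0.0"

```text
time_s: 52.15
ee_pos: [0.5505, 0.2194, 0.1661]
orientation: [0.694, 0.72, 0.001, -0.001]
contact_force: [-0.2, 0.0, -1.5]
width: -0.0
```

Run:
```python
from h import *
st()
d=get_image("top"); crop(d,270,115,430,305,3,"pics/a9.png")
cv2.imwrite("pics/top9.png",d["image"][:,:,::-1])
a,b=[ray(d,270+u/3,115+v/3,.042) for u,v in [(182,352),(277,349)]];print(a,b)
d=get_image("scene"); crop(d,180,190,390,350,3.5,"pics/s9.png")
```

```text
t 52.15 p [0.5505 0.2194 0.1661] yaw 92.13 tilt [ 0.003  0.001 -1.   ] F [-0.2  0.  -1.5] w -0.0 j [ 0.242  0.375 -0.046  1.148  0.003  1.776]
[0.59710866 0.04835084 0.042     ] [ 0.60023935 -0.03386131  0.042     ]
```

View pics/a9.png

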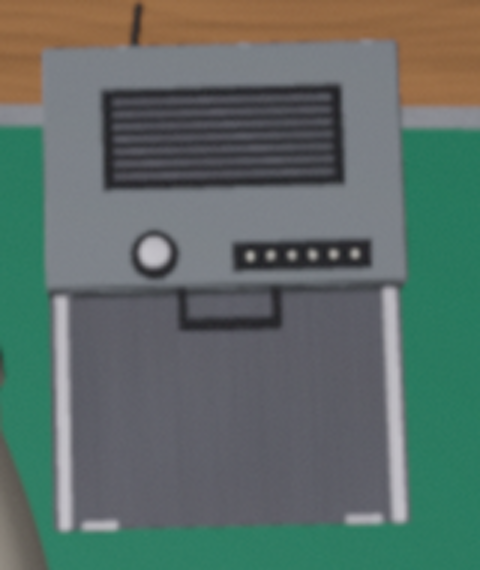

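View pics/s9.png

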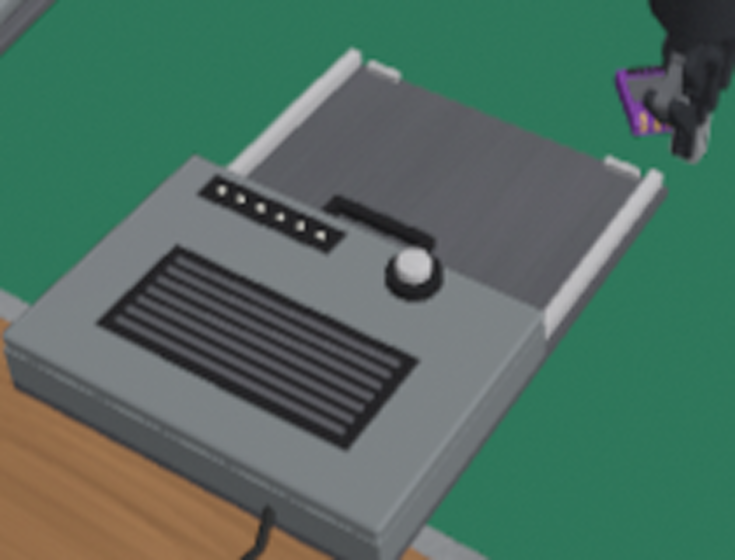

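View pics/top9.png

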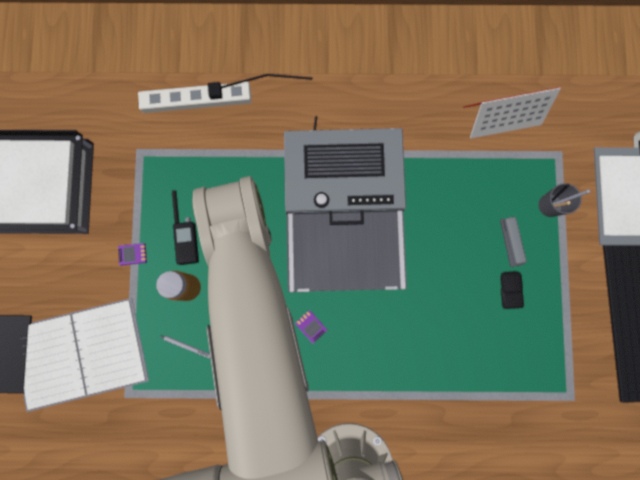

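Run:
```python
from h import *
d=get_image("top"); crop(d,315,195,375,235,12,"pics/a10.png")
for i in (0,): pass
g=d["image"].astype(int).sum(2)/3
for u in (338,346,354): print(np.round(g[208:228,u]), )
print(proj(d,[.6193,.007,.042]),proj(d,[.6293,.007,.042]))
```

```text
[127. 111.  98.  79.  69.  83.  96.  98.  98.  97.  98.  93.  80.  59.
  44.  44.  51.  77.  94.  97.]
[122. 107.  96.  84.  75.  86.  94.  97.  98.  97.  97.  93.  79.  58.
  44.  42.  53.  78.  93.  97.]
[121. 102.  85.  78.  76.  88.  95.  96.  96.  97.  96.  92.  75.  52.
  39.  44.  59.  80.  94.  97.]
(np.float64(346.59409735654066), np.float64(223.98190687707918)) (np.float64(346.59305425033233), np.float64(220.1853868821609))
```

View pics/a10.png

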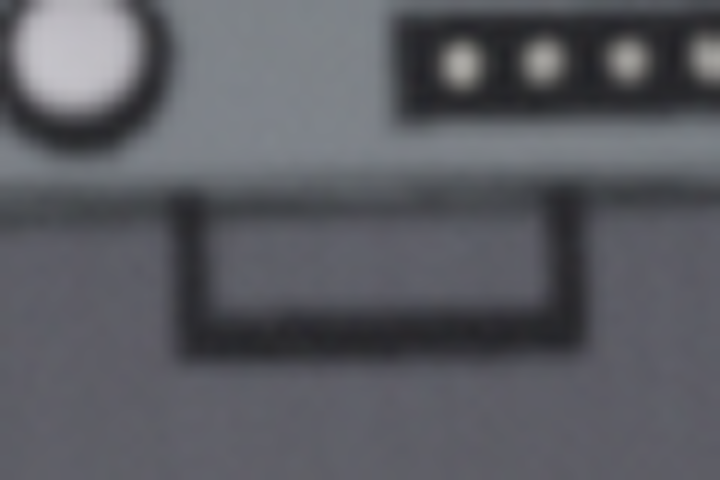

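```bash
python3 -c "
from h import *
st(); print(finish_job())"
```

```text
t 52.3 p [0.5516 0.2138 0.1656] yaw 91.84 tilt [-0. -0. -1.] F [ 0.1 -0.5 -0.1] w 0.0002 j [ 0.234  0.376 -0.047  1.149 -0.     1.773]
the job is handed in; nothing more can be done
None
```

I drew the tray out to its stops, loaded and pressed down all six packs, slid the tray home and then pressed and released the start button. The job was handed in at 52 s, and no verdict was reported.

**Packs:** Each of the six packs is in its own pocket with its contacts at the sprung end. Pressing stopped at the same height for every one (TCP at 39 mm), which puts the pack tops at about 31 mm, where a pack lying level should be. The top camera's depth readings were noisy but centred on the same height.

**Tray:** It moved 199.4 mm from the outer stops to home, against 199 mm expected. It met the inner stop with about 20 N, and the final picture shows the front flush to within about 1 mm.

**Button:** It bottomed out at 26 N after the tray was home. I did not measure that it sprang back; it only looks up in the last view.

**Things that were off:**
- The presses pushed the tray inward by about 15 mm in total and turned it slightly. I re-measured the pockets and carried on without pulling it back out.
- One press reached 35 N, which is close to the 40 N limit for the gripper body. It was the fingertips pressing there.
- The wrist camera read pack positions about 3–4 mm differently from the top camera along the tool's x axis, so I allowed for that when placing.

The purple look-alikes, mouse, stapler, radio and flask look unmoved in the last picture.

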